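# Wedge the spring clip off a spice carousel's post and take its upper tray off

## Task

The upper tray of the spice carousel has to come off for washing, but a spring clip, gummed up with old cooking oil, sits in the post's groove and holds it down: slide the oyster knife's blade between the post and the clip's turned-up tab and slowly wedge the clip sideways off the post and clear of it, using the blade and not the fingers, never pressing the blade on the clip or the post with more than about 15 N and never letting the clip fall outside the tray. Then lay the knife down flat on the worktop. Lift the upper tray off the post and set it down flat on the worktop with the clip lying in it, leaving the spice jars standing on the carousel.

Things in the scene. Friction and masses are not known exactly. Their poses are not given: they have to be found in the camera images.
- carousel: Two-tier steel spice carousel, stuck to the worktop. Origin at the centre of its underside, z up. Lower tray 214 mm across, rim 24 mm high. On its axis stands a post of 18 mm diameter: at height 118 to 130 mm a flange of 40 mm on which the upper tray sits, at 160 to 165.5 mm a groove with a core of 12 mm diameter, above it the post's 18 mm head, which ends 187 mm above the origin.
- post_groove (a point): Point on the post's axis at the foot of the groove, level with the top of the upper tray's hub, 160 mm above the worktop.
- tray: Round steel upper tray, 166 mm across, 0.3 kg, loose on the post but held down by the clip. Origin at the centre of its flat underside, z up. Floor 4 mm thick, rim 16 mm high, in the middle a round hub of 50 mm diameter whose flat top is 30 mm above the origin; its bore of 21 mm goes over the 18 mm post. It comes off straight up, 60 mm.
- clip: Bright metal E-shaped spring clip, 29 mm wide, 27 mm long, 4 mm thick, lying on the hub in the post's groove, with about 1 mm of play; it can turn on the post. Polished, friction about 0.2. Origin at its underside, on the post's axis when seated; z up, x towards its back, where a tab is turned up. Two sprung arms (4 mm high, at y = +-10 to 14 mm) end in lips at x = -6.5, y = +-5 mm.
- clip_tab (a point): Centre of the inner face of the clip's turned-up tab, 15 mm from the post's axis, 10 mm above the clip's underside. The tab is 3 mm thick, 20 mm wide along the clip's y, its top edge 15 mm above the underside. Between it and the 18 mm post head is a gap 6 mm wide, open at both ends along the clip's y, free from 4 to 15 mm above the underside.
- clip_lips (a point): Point midway between the clip's lips, 6.5 mm from its origin opposite the tab, 2 mm above its underside. To free it each lip spreads 3 mm over the 12 mm core while the tab is pushed 8 mm away from the post: 8 to 14 N on the tab when slow (15 mm/s of blade), over 16 N when faster, as the gummed arms yield slowly; half of that along the knife. Past 12 mm it lies free on the hub, to be pushed over its edge.
- knife: Oyster knife, 0.1 kg, 175 mm long, lying on the worktop. Origin under the middle of its wooden handle (90 mm along x, 24 mm wide along y, 20 mm high), z up, x towards the point. Its polished steel blade runs from x = 45 to 130 mm at mid-height, z = 8 to 12 mm; edges blunt and rounded (radius 2 mm). In plan it is a symmetric wedge: 4 mm wide at the point, 20 mm at x = 77 mm, so each edge slopes 9 degrees to the knife's axis.
- knife_point (a point): The very point of the knife's blade, on its axis, at x = 130, z = 10 mm of the knife.
- jar_a: Spice jar with a screw cap, 45 mm diameter, 106 mm high, standing on the carousel's lower tray. Origin at the centre of its underside, z up.
- jar_b: Spice jar with a screw cap, 45 mm diameter, 106 mm high, standing on the carousel's lower tray. Origin at the centre of its underside, z up.
- jar_c: Spice jar with a screw cap, 45 mm diameter, 106 mm high, standing on the carousel's lower tray. Origin at the centre of its underside, z up.

How it is judged:
On the way, in this order (a step that is already met when the one before it is completed fails the run):
1. the knife's blade wedges the clip out of its seat (contact force between knife and clip above 3 N and horizontal distance between clip and post_groove above 0.004 m).
2. the clip is off the post and lies on or in the tray (horizontal distance between clip and post_groove above 0.0155 m and horizontal distance between clip and tray below 0.08 m), for 0.2 s.
3. the knife has been laid down flat on the worktop (height (world z) of knife below 0.025 m and height (world z) of knife_point below 0.03 m and contact force between the fingers and knife below 0.1 N and linear speed of knife below 0.02 m/s), for 0.1 s.
At the end, for the whole second after the job is handed in: The upper tray lies flat on the worktop (underside within 5 mm of it, tilt under 0.05 rad) with the clip in it (within 80 mm of its centre), the knife lies flat on the worktop, the three jars stand upright on the carousel, and all is at rest (height (world z) of tray below 0.005 m and angle between tray's own z axis and vertical below 0.05 rad and linear speed of tray below 0.01 m/s and horizontal distance between clip and tray below 0.08 m and height (world z) of clip below 0.04 m and linear speed of each of clip, knife below 0.02 m/s and height (world z) of knife below 0.025 m and height (world z) of knife_point below 0.03 m and angle between each of jar_a, jar_b, jar_c's own z axis and vertical below 0.1 rad and horizontal distance between each of jar_a, jar_b, jar_c and carousel below 0.1 m); the robot touches nothing.
It fails at once if the fingers push or pull the clip while it is on the post (over 1 N) (contact force between the fingers and clip above 1 N and not (horizontal distance between clip and post_groove above 0.0155 m)).
It fails at once if the knife is pressed against the carousel's post with more than 16 N (contact force between knife and carousel above 16 N).
It fails at once if the knife is pressed against the clip with more than 16 N (contact force between knife and clip above 16 N).
It fails at once if the clip flies or falls out of the tray (horizontal distance between clip and tray above 0.085 m).
It fails at once if a spice jar on the carousel is tipped over (angle between any of jar_a, jar_b, jar_c's own z axis and vertical above 0.4 rad).
It also fails if it takes over 72 s, if anything falls off the work surface, if the arm or the gripper's body presses on something with over 40 N, if the wrist force passes 120 N, or if a joint passes its speed limit or range.

## Robot

A 7-joint arm with a two-finger parallel gripper is mounted at the origin on a cart in front of the work surface, level with it; the furniture and walls round the work are solid. World frame = base frame: x ahead of the robot, y to its left, z up, the work surface at z = 0. Lengths are in m, angles in rad, forces in N, time in s.
With the tool pointing down it reaches from about 0.425 to 0.925 m from the base axis. Payload 6.8 kg.
Tool frame: the origin (TCP) lies on the centre line of the jaws, within the pads' length; the fingertips stand 19 mm ahead of it and the grasp point (between the pads) is the TCP (tips_ahead is the distance from the TCP to the fingertips, in m); y points along the fingers, x is the direction in which the jaws open and shut, and the axes are right-handed (so a half turn about y gives the same grasp; the last joint's range is limited). The gripper opens to 88 mm and grips with 3 to 60 N. Pads are 20 mm wide; open, the fingers measure 115 mm over their backs; the gripper's body (75 mm by 178 mm) begins 61 mm behind the grasp point.
Start: joints at [-1.346, 0.477, 0.022, 1.555, -0.011, 1.109, -0.083], TCP at [0.221, 0.638, 0.242] pointing down, gripper open.
Joint ranges: [-2.96, 2.96], [-0.34, 2.1], [-1.41, 1.46], [0.24, 2.44], [-1.37, 4.51], [0.17, 1.92], [-2.96, 2.96]. Speed limits (rad/s): [2.39, 2.39, 3.14, 3.14, 3.14, 3.14, 3.14].

## Interface

Orientations are given as a unit quaternion [w, x, y, z].
In Python, from cell import observe, snapshot, camera_params, job_done, tips_ahead gives the robot as it stands.
- The arm moves only by the tool apply_moves, never from a script. Its argument "motion" is one flat list of numbers, 4 for each row, row after row: the shift along the tool's x, y, z in mm, then the turn about the tool's y in degrees. A call has 1 to 12 rows; each row shifts and turns the commanded pose from where the row before left it, along the tool's axes as they then stand; what a row does not reach is not made up. A row lasts 1/12 s, in which the tool goes at most 41.7 mm and 7.16 degrees, less where a joint would pass 70% of its speed; a pose out of reach is approached as far as the arm can. A call is refused whole if a number of a shift passes 41.7 or a number of a turn 7.16, either way. A call with a gripper value outside its range is refused whole. "gripper" is the finger opening in mm, from 0 to 87.8, set as the call begins (left out, the last holds). The fingers move at their own pace and stop on an object; "force" is the grip in N (left out, the last holds). Time passes only in rows, so rows that do not move let the fingers close. It gives the time, the measured TCP pose, the force and the opening at its end, in the units of the state.
- observe(): the state, without advancing time (a new reading comes with each control period).
- snapshot(name): name is "side" or "top" or "wrist"; returns the picture (384x512x3 uint8, blue, green, red); there is no depth.
- camera_params(name): a dict with "K" (3x3 intrinsics, pixels), "R" (3x3) and "t" (3): a world point X has camera coordinates R X + t; the wrist camera has in their place "T_tool_cam" (4x4, takes a point from camera to tool coordinates, whose origin is the TCP and whose axes are the tool frame's). Camera axes: x right, y down, z forward; pixel columns grow to the right and rows downward; lengths in m; the calibration is good to about 2 mm. A picture is of the moment at which its call begins: read the wrist's pose just before it. camera_params takes no time and is no camera call.
- job_done(): hands the job in, once; it reports no verdict.
The state is a dict: "t": time; "joints": joint angles; "qd": joint speeds; "joint_efforts": joint torques, N m; "tool_pos": TCP position; "tool_rot": TCP orientation; "force": force on the tool from outside, world axes, zero at the start; "torque": the same for the moment, N m; "opening": opening from 0.0 (shut) to 1.0 (fully open).
Only numpy, scipy, OpenCV 4.12 (cv2) and the standard library are available. Lean on these libraries where they do the work, as an engineer would, in place of code of your own. Each camera call takes 0.05 s, during which the arm holds its last target.

## Working session

There is one attempt and no reset: what is moved stays moved. The work goes in short steps, Python scripts to look and compute and a tool call to move; the robot and the scene stay as the last step left them, time stands still between calls to the robot, and variables do not carry over. Pictures are saved under pics/ and viewed, and the job is handed in when it is done.

Besides the shell and the picture viewer there is one more tool, called after "Call:" by a JSON object that holds its "fn" and its "kwargs", one argument or row to a line. apply_moves: Moves the arm, as the interface text tells. Its arguments: {"type":"object","properties":{"motion":{"type":"array"},"gripper":{"type":"number"},"force":{"type":"number"}},"required":["motion"]}

```bash
ls; mkdir -p pics; python3 - <<'E'
from cell import *
import cv2
o=observe();print(o); print(tips_ahead)
for n in ["side","top","wrist"]:
    cv2.imwrite(f"pics/{n}0.png",snapshot(n)); print(n,camera_params(n))
E
```

```text
pics
{'t': 0.0, 'joints': array([-1.34610121,  0.47785366,  0.02236827,  1.55642817, -0.01147745,
        1.10931372, -0.08311608]), 'qd': array([-0.00223108,  0.00207668, -0.0011204 ,  0.00315133,  0.00093418,
       -0.00070413, -0.00053291]), 'joint_efforts': array([-3.11992771e-04, -5.82859862e+01,  1.53427318e+00, -2.72608048e+01,
       -5.43402869e-02,  1.69174292e-02,  1.60632230e-04]), 'tool_pos': array([0.22036278, 0.6374165 , 0.24065618]), 'tool_rot': array([-0.57547797,  0.57634402,  0.40977396, -0.41077728]), 'force': array([ 0.03727562,  0.30523311, -0.90631497]), 'torque': array([-0.04479472,  0.0017262 , -0.00761814]), 'opening': 0.9994144643661906}
0.019
side {'K': array([[472.61416127,   0.        , 250.46786404],
       [  0.        , 472.61416127, 187.24927105],
       [  0.        ,   0.        ,   1.        ]]), 'R': array([[ 0.99458591,  0.1038675 , -0.00322625],
       [ 0.09077518, -0.8834946 , -0.45956192],
       [-0.05058392,  0.45678095, -0.88813987]]), 't': array([-0.52160439, -0.14746821,  1.16884443])}
top {'K': array([[353.74521186,   0.        , 251.1354732 ],
       [  0.        , 353.74521186, 192.45792805],
       [  0.        ,   0.        ,   1.        ]]), 'R': array([[-0.00796165, -0.99995471,  0.00521381],
       [-0.99503406,  0.00740493, -0.09925919],
       [ 0.09921609, -0.00597819, -0.99504795]]), 't': array([-0.16736531,  0.58351265,  0.90818746])}
wrist {'K': array([[340.67018021,   0.        , 251.57250247],
       [  0.        , 340.67018021, 191.49126621],
       [  0.        ,   0.        ,   1.        ]]), 'T_tool_cam': array([[ 9.99999684e-01, -3.34308467e-04,  7.21680749e-04,
         1.47527328e-03],
       [-7.85078771e-04, -2.69528565e-01,  9.62992075e-01,
        -1.43265172e-01],
       [-1.27422827e-04, -9.62992337e-01, -2.69528742e-01,
         7.32670331e-02],
       [ 0.00000000e+00,  0.00000000e+00,  0.00000000e+00,
         1.00000000e+00]])}
```

View images.

View pics/top0.png

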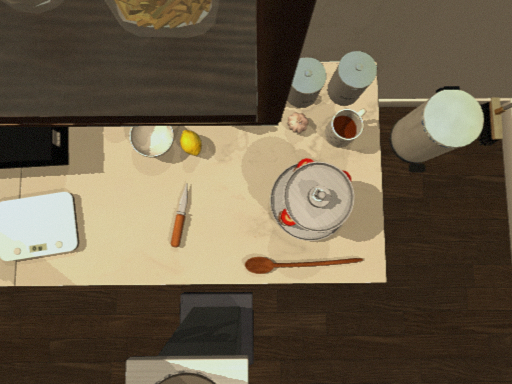

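View pics/side0.png

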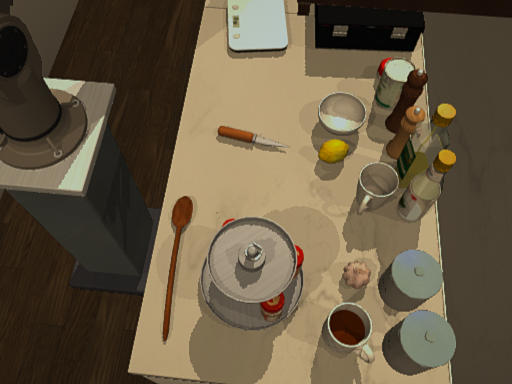

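View pics/wrist0.png

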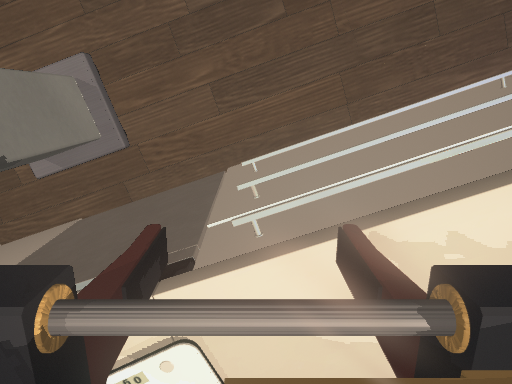

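```bash
cat > h.py <<'E'
import numpy as np, cv2
from cell import *
from scipy.spatial.transform import Rotation as Ro
def tool(o=None):
    o=o or observe(); q=np.array(o['tool_rot']); return Ro.from_quat(q[[1,2,3,0]]).as_matrix(), np.array(o['tool_pos'])
def cam(n,o=None):
    c=camera_params(n)
    if n=='wrist':
        R,p=tool(o); T=np.eye(4);T[:3,:3]=R;T[:3,3]=p; W=T@c['T_tool_cam']; return c['K'],W[:3,:3].T,-W[:3,:3].T@W[:3,3]
    return c['K'],c['R'],c['t']
def ray(C,u,v):
    K,R,t=C; return -R.T@t, R.T@np.linalg.solve(K,[u,v,1.])
def onz(C,u,v,z):
    o,d=ray(C,u,v); return o+d*(z-o[2])/d[2]
def proj(C,X):
    K,R,t=C; x=K@(R@np.asarray(X,float)+t); return x[:2]/x[2]
def tri(obs):
    A=0;b=0
    for C,u,v in obs:
        o,d=ray(C,u,v); d/=np.linalg.norm(d); P=np.eye(3)-np.outer(d,d); A=A+P; b=b+P@o
    return np.linalg.solve(A,b)
E
python3 - <<'E'
from h import *
R,p=tool();print(R.round(3),p)
ct,cs=cam('top'),cam('side')
for n,C,pts in [('knife tip',ct,(187,183)),('knife butt',ct,(175,246))]:
    print(n,onz(C,*pts,0.01))
for n,pts in [('tip',(288,150)),('butt',(219,131))]: print(n,onz(cs,*pts,0.01))
for z in (.187,.165): print('post',onz(ct,320,196,z), onz(cs,253,255,z))
t=cv2.imread('pics/top0.png');s=cv2.imread('pics/side0.png')
cv2.imwrite('pics/tz.png',np.hstack([cv2.resize(t[140:260,240:390],None,fx=5,fy=5,interpolation=cv2.INTER_CUBIC)]))
cv2.imwrite('pics/sz.png',cv2.resize(s[200:330,190:320],None,fx=4.5,fy=4.5,interpolation=cv2.INTER_CUBIC))
E
```

```text
[[ 0.327 -0.    -0.945]
 [ 0.945 -0.001  0.327]
 [-0.001 -1.    -0.   ]] [0.2203851  0.63756055 0.24091119]
knife tip [0.61120445 0.00166751 0.01      ]
knife butt [0.44238353 0.0318965  0.01      ]
tip [ 0.61519146 -0.00855395  0.01      ]
butt [0.44447439 0.02853981 0.01      ]
post [ 0.55752752 -0.32256339  0.187     ] [ 0.5648754  -0.33908421  0.187     ]
post [ 0.55946662 -0.32699794  0.165     ] [ 0.5641319  -0.33145863  0.165     ]
```

View pics/tz.png

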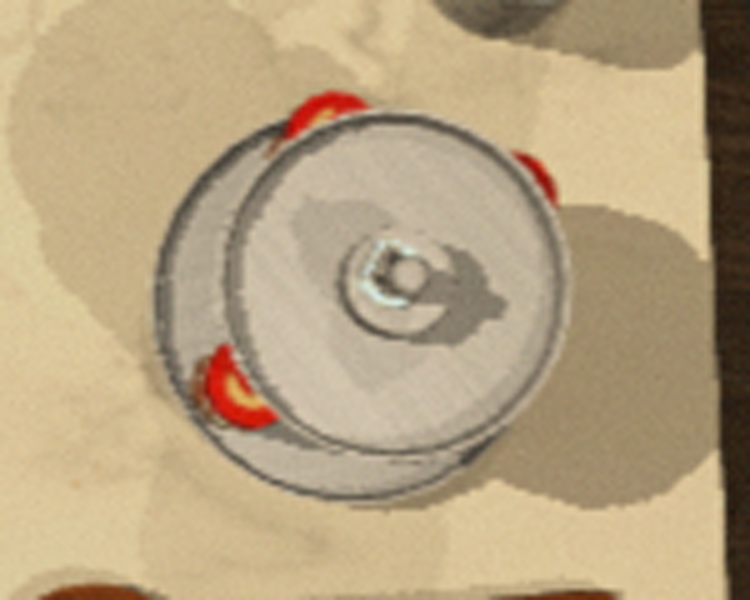

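View pics/sz.png

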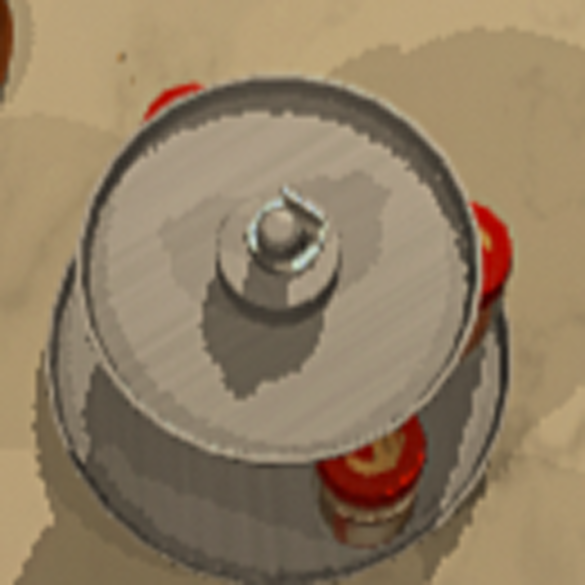

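```bash
cat >> h.py <<'E'
def az(R): return np.degrees(np.arctan2(R[1,2],R[0,2]))
def plan(pos,azt=None,n=None,step=38,start=None,dec=1):
    """rows in tool axes to world pos with tool z azimuth azt"""
    if start is None: R,p=tool(); a=az(R)
    else: p,a=start
    pos=np.array(pos,float); d=(pos-p)*1000
    da=0 if azt is None else azt-a
    if abs(da)>190: da-=360*np.sign(da)
    if n is None: n=int(max(np.ceil(np.linalg.norm(d)/step),np.ceil(abs(da)/7.1),1))
    out=[];cur=p*1000.;ca=a
    for i in range(n):
        tgt=p*1000+d*(i+1)/n
        c,s=np.cos(np.radians(ca)),np.sin(np.radians(ca))
        z=np.array([c,s,0]);y=np.array([0,0,-1.]);x=np.cross(y,z)
        w=tgt-cur
        r=[round(float(w@x),dec),round(float(w@y),dec),round(float(w@z),dec),round(-da/n,2)]
        cur=cur+r[0]*x+r[1]*y+r[2]*z; ca-=r[3]; out.append(r)
    print(n,'rows; tool x az',a-90)
    for k in range(0,n,12): print(sum(out[k:k+12],[]))
    print('end',cur.round(1),round(ca,1))
E
python3 - <<'E'
from h import *
plan([0.455,0.02,0.24],-10.5,n=24,dec=0)
c=camera_params('wrist');T=np.linalg.inv(c['T_tool_cam'])
for p in [(0,12,95),(0,12,60),(0,12,-95)]:
    q=T@np.array([*np.array(p)/1000,1]); print(p,(c['K']@q[:3]/q[2])[:2])
E
```

```text
24 rows; tool x az 70.93345133876036
[-21.0, 0.0, -18.0, np.float64(7.14), -19.0, 0.0, -20.0, np.float64(7.14), -16.0, 0.0, -22.0, np.float64(7.14), -13.0, 0.0, -24.0, np.float64(7.14), -10.0, 0.0, -26.0, np.float64(7.14), -7.0, 0.0, -27.0, np.float64(7.14), -4.0, 0.0, -27.0, np.float64(7.14), 0.0, 0.0, -27.0, np.float64(7.14), 4.0, 0.0, -28.0, np.float64(7.14), 6.0, 0.0, -26.0, np.float64(7.14), 10.0, 0.0, -26.0, np.float64(7.14), 13.0, 0.0, -24.0, np.float64(7.14)]
[16.0, 0.0, -23.0, np.float64(7.14), 19.0, 1.0, -20.0, np.float64(7.14), 21.0, -0.0, -18.0, np.float64(7.14), 23.0, -0.0, -15.0, np.float64(7.14), 25.0, -0.0, -12.0, np.float64(7.14), 26.0, -0.0, -8.0, np.float64(7.14), 27.0, -0.0, -6.0, np.float64(7.14), 27.0, -0.0, -2.0, np.float64(7.14), 28.0, -0.0, 1.0, np.float64(7.14), 27.0, -0.0, 5.0, np.float64(7.14), 26.0, -0.0, 8.0, np.float64(7.14), 25.0, -0.0, 11.0, np.float64(7.14)]
end [455.   20.4 239.9] -10.4
(0, 12, 95) [247.77847873  42.62553785]
(0, 12, 60) [248.02218709 126.79951071]
(0, 12, -95) [248.8178411  401.60895337]
```

Call:
{"fn": "apply_moves", "kwargs": {
  "motion": [-21,0,-18,7.1,-19,0,-20,7.1,-16,0,-22,7.1,-13,0,-24,7.1,-10,0,-26,7.1,-7,0,-27,7.1,-4,0,-27,7.1,0,0,-27,7.1,4,0,-28,7.1,6,0,-26,7.1,10,0,-26,7.1,13,0,-24,7.1],
  "gripper": 60
}}

```text
t: 1.15
tool_pos: [0.3388, 0.3285, 0.2415]
tool_rot: [-0.701, 0.701, -0.09, 0.09]
force: [0.4, 0.2, 1.1]
opening: 0.683
```

Call:
{"fn": "apply_moves", "kwargs": {
  "motion": [16,0,-23,7.1,19,1,-20,7.1,21,0,-18,7.1,23,0,-15,7.1,25,0,-12,7.1,26,0,-8,7.1,27,0,-6,7.1,27,0,-2,7.1,28,0,1,7.1,27,0,5,7.1,26,0,8,7.1,25,0,11,7.1]
}}

```text
t: 2.15
tool_pos: [0.4602, 0.0214, 0.2407]
tool_rot: [0.456, -0.455, 0.541, -0.541]
force: [-0.3, 0.5, -0.5]
opening: 0.688
```

```bash
python3 - <<'E'
from h import *
o=observe();R,p=tool(o);print(o['t'],p,az(R),o['joints'].round(2)); cv2.imwrite('pics/w1.png',snapshot('wrist'))
E
```

```text
2.15 [0.46017812 0.02143438 0.24073267] -9.811094967494244 [-0.9   0.13  0.8   2.09 -0.12  0.96 -1.78]
```

View pics/w1.png

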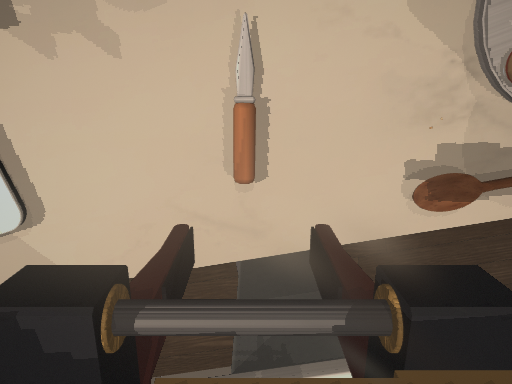

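```bash
python3 - <<'E'
from h import *
C=cam('wrist'); im=cv2.imread('pics/w1.png')
hsv=cv2.cvtColor(im,cv2.COLOR_BGR2HSV)
m=((hsv[...,1]>130)&(hsv[...,2]>60)).astype(np.uint8); m[:, :210]=0; m[:,290:]=0; m[195:]=0
ys,xs=np.nonzero(m); print(len(xs),xs.min(),xs.max(),ys.min(),ys.max())
for z in (0.02,0.01):
    P=np.array([onz(C,x,y,z)[:2] for x,y in zip(xs,ys)])
    c=P.mean(0); w,v=np.linalg.eigh(np.cov((P-c).T)); d=v[:,1]*np.sign(v[0,1]); s=(P-c)@d
    t=(P-c)@np.array([-d[1],d[0]])
    mid=c+d*(s.min()+s.max())/2
    print(z,c,mid,np.degrees(np.arctan2(d[1],d[0])),np.ptp(s),np.ptp(t))
tip=onz(C,245.5,12,0.01);b=onz(C,244,184,0.01);print(tip,b,np.degrees(np.arctan2(*(tip-b)[[1,0]])),np.linalg.norm(tip-b))
E
```

```text
1486 234 255 103 181
0.02 [0.4924841  0.02122322] [0.4897984  0.02180907] -12.305555112191078 0.08339561301933088 0.02191276146614093
0.01 [0.49133218 0.0216817 ] [0.48857282 0.02228362] -12.305555112191085 0.08568278444367167 0.022513731229887788
[ 0.61617426 -0.0047376   0.01      ] [0.44300223 0.03016486 0.01      ] -11.395184098060255 0.17665427783525486
```

```bash
python3 - <<'E'
from h import *
plan([0.518,0.0155,0.022],-11.6,n=8,dec=0)
E
```

```text
8 rows; tool x az -100.56421763433521
[-1.0, 27.0, 7.0, np.float64(0.13), -1.0, 28.0, 7.0, np.float64(0.13), -2.0, 27.0, 7.0, np.float64(0.13), -1.0, 28.0, 7.0, np.float64(0.13), -1.0, 27.0, 7.0, np.float64(0.13), -1.0, 27.0, 7.0, np.float64(0.13), -2.0, 28.0, 7.0, np.float64(0.13), -1.0, 27.0, 6.0, np.float64(0.13)]
end [517.6  15.8  22.2] -11.6
```

Call:
{"fn": "apply_moves", "kwargs": {
  "motion": [-1,27,7,0.1,-1,28,7,0.1,-2,27,7,0.1,-1,28,7,0.1,-1,27,7,0.1,-1,27,7,0.1,-2,26,7,0.1,-1,20,6,0.2,0,0,0,0,0,0,0,0]
}}

```text
t: 3.03
tool_pos: [0.5152, 0.023, 0.0301]
tool_rot: [0.452, -0.454, 0.543, -0.543]
force: [-0.4, 0.3, -0.3]
opening: 0.682
```

```bash
python3 - <<'E'
from h import *
o=observe();R,p=tool(o);print(o['t'],p,az(R),o['force']); cv2.imwrite('pics/w2.png',snapshot('wrist'))
C=cam('wrist',o);print(proj(C,[0.6162,-0.0047,0.01]))
plan([0.518,0.0155,0.022],-11.5,n=1)
E
```

```text
3.0333 [0.51522376 0.02297466 0.03008955] -10.359433137341599 [-0.35814029  0.31372106 -0.27380824]
[275.7321342   24.73445701]
1 rows; tool x az -100.37096268772619
[6.9, 9.1, 3.6, np.float64(1.13)]
end [518.   15.5  22. ] -11.5
```

View pics/w2.png

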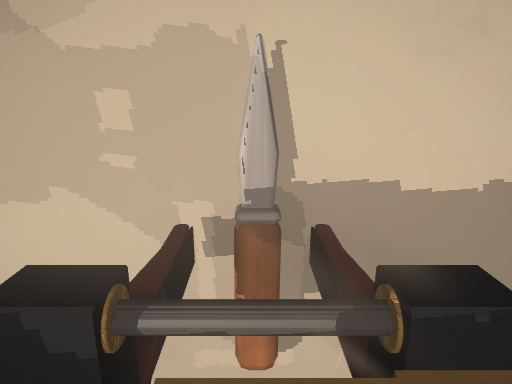

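```bash
python3 - <<'E'
from h import *
for i in range(2):
    o=observe();R,p=tool(o);print(o['t'],p,az(R),o['joints'].round(4),o['qd'].round(3)); snapshot('side')
C=cam('wrist',o);im=cv2.imread('pics/w2.png')
print(onz(C,260,35,0.01), onz(C,257,365,0.015),onz(C,257.5,290,0.02))
E
```

```text
3.0833 [0.51573867 0.02297797 0.03106682] -10.370962687726188 [-0.5807  0.596   0.5324  2.109  -0.5514  0.5748 -1.4021] [-0.011 -0.028  0.015 -0.001 -0.    -0.001  0.002]
3.1333 [0.51611814 0.0231442  0.03165524] -10.364960330301429 [-0.5812  0.5949  0.5329  2.1089 -0.5515  0.5747 -1.402 ] [-0.009 -0.017  0.006 -0.003 -0.003 -0.002  0.004]
[0.61461157 0.00286905 0.01      ] [0.44432112 0.03471862 0.015     ] [0.49462805 0.02554424 0.02      ]
```

Call:
{"fn": "apply_moves", "kwargs": {
  "motion": [1,5,0,0,1,4.5,0,0,0,0,0,0,0,0,0,0]
}}

```text
t: 3.52
tool_pos: [0.5154, 0.0212, 0.0212]
tool_rot: [0.453, -0.453, 0.543, -0.543]
force: [-0.2, -0.6, 0.5]
opening: 0.681
```

Call:
{"fn": "apply_moves", "kwargs": {
  "motion": [0,0,0,0,0,0,0,0,0,0,0,0,0,0,0,0,0,0,0,0,0,0,0,0],
  "gripper": 10,
  "force": 60
}}

```text
t: 4.02
tool_pos: [0.5156, 0.0212, 0.0212]
tool_rot: [-0.453, 0.453, -0.543, 0.543]
force: [0.7, 0.4, 1.0]
opening: 0.267
```

```bash
python3 - <<'E'
from h import *
o=observe();R,p=tool(o);print(o['t'],p,az(R),o['force'],o['opening']*87.8); cv2.imwrite('pics/w3.png',snapshot('wrist'))
E
```

```text
4.0167 [0.51560158 0.02116782 0.0211592 ] -10.370064834023234 [0.65802276 0.40896707 1.04551027] 23.43981166643991
```

View pics/w3.png

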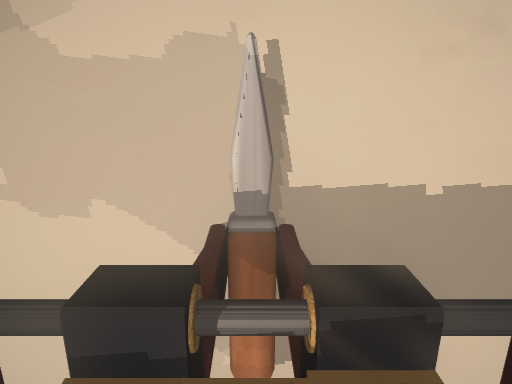

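```bash
python3 - <<'E'
from h import *
ct,cs=cam('top'),cam('side')
print(tri([(ct,321,195),(cs,251.8,250.7)]))
print(onz(ct,321,195,.187),onz(cs,251.8,250.7,.187))
C=cam('wrist'); R,p=tool(); tip=onz(C,251.5,33,0.010); print('tip in tool',R.T@(tip-p))
plan([0.5156,0.021,0.06],-10.4,n=2,dec=0)
plan([0.533,-0.248,0.25],-40,n=10,dec=0,start=(np.array([0.5156,0.021,0.06]),-10.4))
E
```

```text
[ 0.56118878 -0.32724081  0.17482622]
[ 0.55972314 -0.32482984  0.187     ] [ 0.56200112 -0.33149139  0.187     ]
tip in tool [-0.00154797  0.01118969  0.09959507]
2 rows; tool x az -100.37371614448242
[0.0, -19.0, 0.0, np.float64(0.01), 0.0, -20.0, 0.0, np.float64(0.01)]
end [515.6  21.2  60.2] -10.4
10 rows; tool x az -100.4
[26.0, -19.0, 7.0, 2.96, 26.0, -19.0, 7.0, 2.96, 25.0, -19.0, 10.0, 2.96, 25.0, -19.0, 10.0, 2.96, 24.0, -19.0, 12.0, 2.96, 24.0, -19.0, 13.0, 2.96, 23.0, -19.0, 14.0, 2.96, 22.0, -19.0, 16.0, 2.96, 21.0, -19.0, 16.0, 2.96, 21.0, -19.0, 18.0, 2.96]
end [ 532.9 -248.4  250. ] -40.0
```

Call:
{"fn": "apply_moves", "kwargs": {
  "motion": [0,-19,0,0,0,-20,0,0,26,-19,7,3,26,-19,7,3,25,-19,10,3,25,-19,10,3,24,-19,12,3,24,-19,13,3,23,-19,14,3,22,-19,16,3,21,-19,16,3,21,-19,18,3]
}}

```text
t: 5.07
tool_pos: [0.5318, -0.2491, 0.2509]
tool_rot: [0.296, -0.296, 0.642, -0.642]
force: [0.1, -0.5, -1.9]
opening: 0.271
```

Call:
{"fn": "apply_moves", "kwargs": {
  "motion": [0,0,0,0,0,0,0,0,0,0,0,0]
}}

```text
t: 5.32
tool_pos: [0.5318, -0.2473, 0.2493]
tool_rot: [0.297, -0.297, 0.642, -0.641]
force: [-0.0, 0.5, -1.9]
opening: 0.271
```

```bash
python3 - <<'E'
from h import *
o=observe();R,p=tool(o);print(o['t'],p,az(R),o['force'],o['opening']*87.8); im=snapshot('wrist');cv2.imwrite('pics/w4.png',im)
cv2.imwrite('pics/w4z.png',cv2.resize(im[60:260,250:450],None,fx=3,fy=3,interpolation=cv2.INTER_CUBIC))
E
```

```text
5.3167 [ 0.53183908 -0.24731563  0.24930368] -40.32795190050223 [-0.00191537  0.53591162 -1.85608905] 23.78628694862787
```

View pics/w4.png

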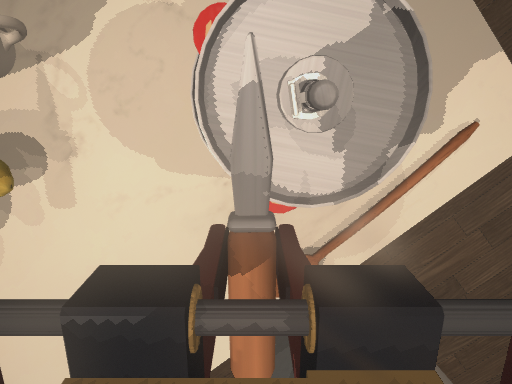

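View pics/w4z.png

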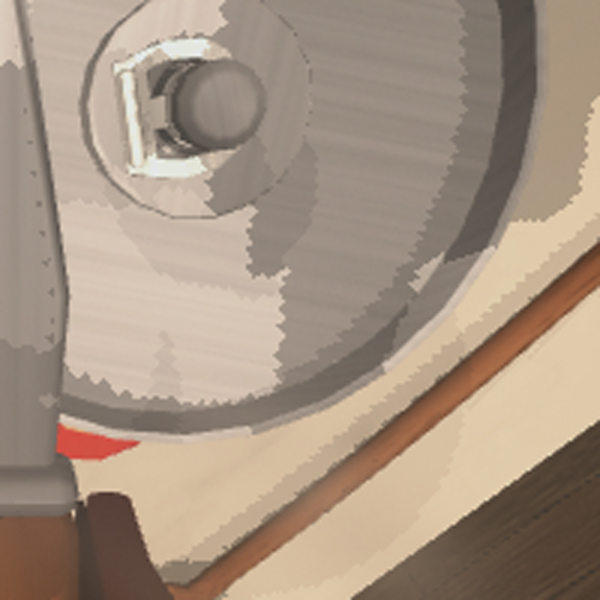

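```bash
python3 - <<'E'
from h import *
o=observe();R,p=tool(o);C=cam('wrist',o)
h=onz(C,250+220/3,60+104/3,.187); print('head',h)
a=onz(C,250+125/3,60+70/3,.175);b=onz(C,250+139/3,60+172/3,.175);print(a,b,np.linalg.norm(a-b))
m=(a+b)/2; e=a-b; n=np.array([e[1],-e[0],0]);n/=np.linalg.norm(n); n=n*np.sign(n@(m-h)); v=(m-h);v[2]=0
print('az normal',np.degrees(np.arctan2(n[1],n[0])),'az centre',np.degrees(np.arctan2(v[1],v[0])),np.linalg.norm(v))
for q in(a,b,h): print((R.T@(q-p)).round(4))
for n_ in('top','side'):
    c=cam(n_); print(n_,proj(c,h),proj(c,a),proj(c,b))
E
```

```text
head [ 0.56267103 -0.32490451  0.187     ]
[ 0.57885874 -0.31608502  0.175     ] [ 0.56113353 -0.3057271   0.175     ] 0.02052972803122715
az normal 59.699652216047646 az centre 62.37785246766 0.01579916485560556
[0.0227 0.0738 0.081 ]
[0.0262 0.0738 0.0607]
[0.0399 0.0618 0.0743]
top [320.99698    193.66830437] [315.79120105 187.02609424] [311.37423898 194.92992036]
side [252.56799586 247.17606073] [262.13175259 245.73183559] [252.79989821 239.32700783]
```

```bash
python3 - <<'E'
from h import *
o=observe();R,p=tool(o);C=cam('wrist',o)
oo,d=ray(C,251.5,33); print(R.T@(oo-p), R.T@d)
print(R.round(4)); print(camera_params('wrist')['T_tool_cam'].round(4))
E
```

```text
[-0.00148626 -0.14326252  0.07332488] [-0.00117214  1.08827411  0.17916631]
[[-6.463e-01 -1.800e-03  7.631e-01]
 [-7.631e-01  1.600e-03 -6.463e-01]
 [-1.000e-04 -1.000e+00 -2.400e-03]]
[[ 1.000e+00  1.000e-04 -9.000e-04 -1.500e-03]
 [ 9.000e-04 -2.689e-01  9.632e-01 -1.433e-01]
 [-1.000e-04 -9.632e-01 -2.689e-01  7.330e-02]
 [ 0.000e+00  0.000e+00  0.000e+00  1.000e+00]]
```

```bash
cat >> h.py <<'E'
# post centre (corrected), clip az
def setup(H,phi):
    v=np.array([np.cos(np.radians(phi)),np.sin(np.radians(phi))]); u=np.array([v[1],-v[0]]); return u,v
def tcp_for(H,phi,s,vt,theta,L=0.0996):
    u,v=setup(H,phi); t=np.array(H[:2])+u*s+v*vt
    return t-L*np.array([np.cos(np.radians(theta)),np.sin(np.radians(theta))])
E
python3 - <<'E'
from h import *
o=observe();R,p=tool(o);C=cam('wrist',o)
a=onz(C,250+125/3,60+70/3,.175);b=onz(C,250+139/3,60+172/3,.175);h=onz(C,250+220/3,60+104/3,.187)
oo,d=ray(C,251,34); tx=(R.T@(oo+d*0.142-p)); print('tip',tx)
H=h-R[:,0]*tx[0]; print('H',H)
phi=60.5
for s,z in((-30,.215),(-30,.181)):
    q=tcp_for(H,phi,s/1000,.012,-21); print(q)
    if z>.2: plan([*q,z],-21,n=6,dec=0); P=np.array([*q,z])
    else: plan([*q,z],-21,start=(P,-21),n=3)
E
```

```text
tip [-0.00186106  0.01116012  0.09836505]
H [ 0.56146817 -0.3263246   0.18699988]
[ 0.44828197 -0.26541418]
6 rows; tool x az -130.26563448303466
[11.0, 6.0, -9.0, np.float64(-3.21), 11.0, 5.0, -9.0, np.float64(-3.21), 11.0, 6.0, -10.0, np.float64(-3.21), 10.0, 6.0, -10.0, np.float64(-3.21), 9.0, 5.0, -11.0, np.float64(-3.21), 8.0, 6.0, -11.0, np.float64(-3.21)]
end [ 448.7 -265.3  215. ] -21.0
[ 0.44828197 -0.26541418]
3 rows; tool x az -111
[0.0, 11.3, 0.0, 0.0, 0.0, 11.4, 0.0, 0.0, 0.0, 11.3, 0.0, 0.0]
end [ 448.3 -265.4  181. ] -21.0
```

Call:
{"fn": "apply_moves", "kwargs": {
  "motion": [11,6,-9,-3.2,11,5,-9,-3.2,11,6,-10,-3.2,10,6,-10,-3.2,9,5,-11,-3.2,8,6,-11,-3.2,0,0,0,0,0,0,0,0]
}}

```text
t: 6.03
tool_pos: [0.4488, -0.2654, 0.2156]
tool_rot: [0.4, -0.399, 0.584, -0.583]
force: [0.1, 0.1, -0.5]
opening: 0.27
```

```bash
python3 - <<'E'
from h import *
o=observe();R,p=tool(o);print(o['t'],p,az(R)); im=snapshot('wrist');cv2.imwrite('pics/w5.png',im)
cv2.imwrite('pics/w5z.png',cv2.resize(im[0:150,180:380],None,fx=4,fy=4,interpolation=cv2.INTER_CUBIC))
E
```

```text
6.0333 [ 0.44881457 -0.26540442  0.21556582] -21.19877489253237
```

View pics/w5z.png

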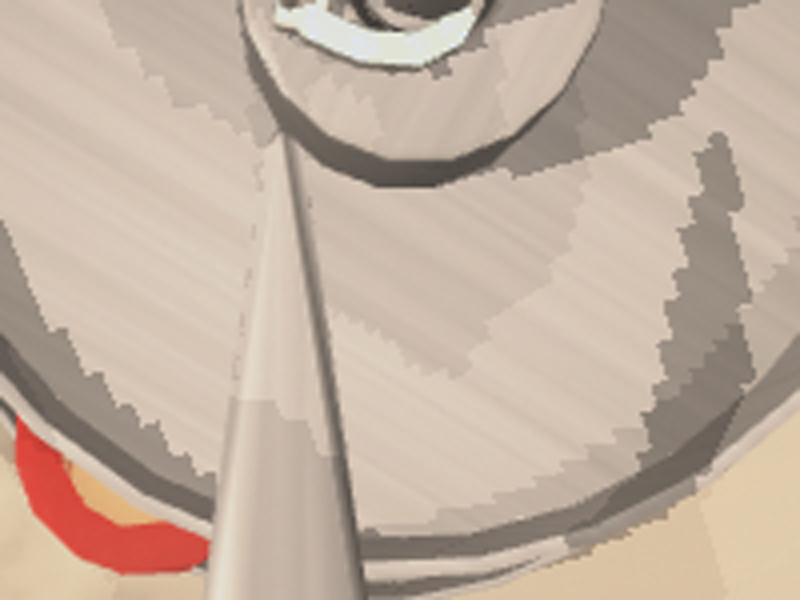

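Call:
{"fn": "apply_moves", "kwargs": {
  "motion": [0,11.5,0,0,0,11.5,0,0,0,11.5,0,0,0,0,8,0,0,0,6,0,0,0,0,0,0,0,0,0]
}}

```text
t: 6.67
tool_pos: [0.4628, -0.2724, 0.1819]
tool_rot: [-0.4, 0.4, -0.583, 0.584]
force: [0.8, 0.1, -1.8]
opening: 0.27
```

```bash
python3 - <<'E'
from h import *
o=observe();R,p=tool(o);print(o['t'],p,az(R),o['force']); im=snapshot('wrist');cv2.imwrite('pics/w6.png',im)
cv2.imwrite('pics/w6z.png',cv2.resize(im[0:150,180:380],None,fx=4,fy=4,interpolation=cv2.INTER_CUBIC))
E
```

```text
6.6667 [ 0.46284032 -0.27238769  0.18186253] -21.175565743378137 [ 0.79511587  0.13978555 -1.81624243]
```

View pics/w6z.png

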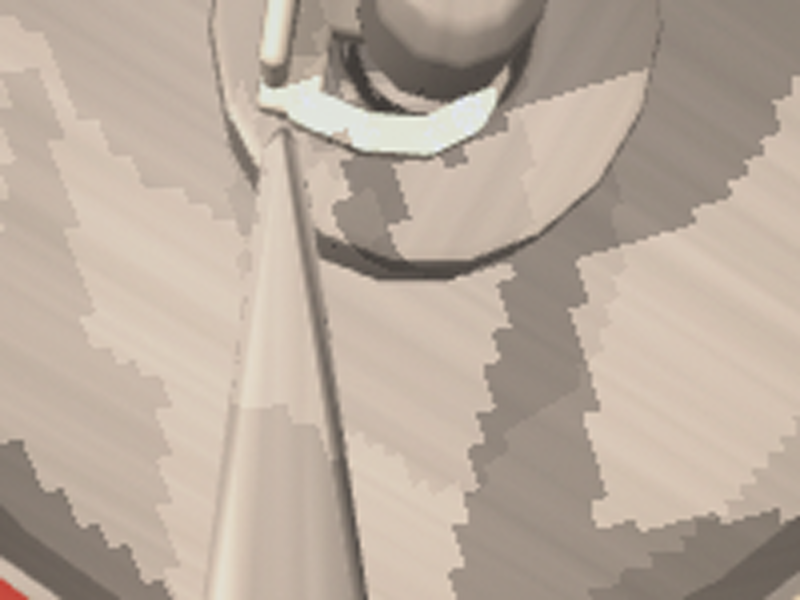

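Call:
{"fn": "apply_moves", "kwargs": {
  "motion": [1.2,0.7,0.3,0,1.2,0.8,0.3,0,0.5,0,3,0,0.5,0,3,0,0.4,0,3,0,0.4,0,2.5,0,0,0,0,0,0,0,0,0]
}}

```text
t: 7.38
tool_pos: [0.4719, -0.2802, 0.1801]
tool_rot: [0.4, -0.4, 0.583, -0.583]
force: [-0.7, 0.4, -1.9]
opening: 0.267
```

```bash
cat > look.py <<'E'
import sys
from h import *
o=observe();R,p=tool(o);print(o['t'],p.round(4),az(R).round(2),'F world',o['force'].round(2),'F tool',(R.T@o['force']).round(2),'T',o['torque'].round(2)); im=snapshot('wrist');cv2.imwrite(f'pics/{sys.argv[1]}.png',im)
cv2.imwrite(f'pics/{sys.argv[1]}z.png',cv2.resize(im[0:150,180:380],None,fx=4,fy=4,interpolation=cv2.INTER_CUBIC))
E
python3 look.py w7
```

```text
7.3833 [ 0.4719 -0.2802  0.1801] -21.17 F world [-0.66  0.39 -1.86] F tool [-0.13  1.86 -0.75] T [0.03 0.1  0.05]
```

View pics/w7z.png

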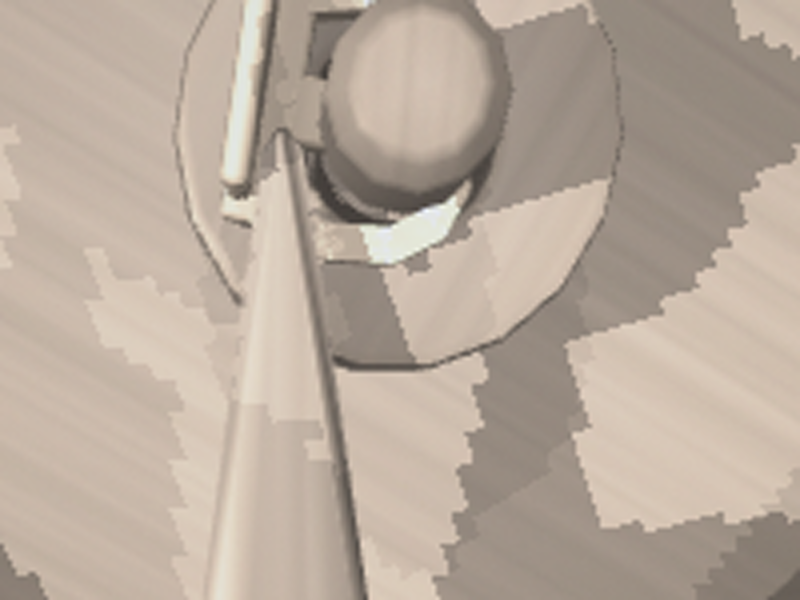

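```bash
python3 - <<'E'
from h import *
o=observe();R,p=tool(o);C=cam('wrist',o)
def T(x,y,z): return (R.T@(onz(C,180+x/4,y/4,z)-p)*1000)[[0,2]].round(1)
print('head',T(418,92,.187),'L',T(325,95,.185),'R',T(512,95,.185))
print('tip',T(285,135,.171))
print('tab in near',T(248,185,.175),'far',T(277,0,.175), 'outer near',T(223,185,.175))
print('blade L',T(232,430,.1695),T(262,200,.1695),'R',T(345,430,.1695),T(308,215,.1695))
E
```

```text
head [10.4 99.7] L [ 2.  99.8] R [19.3 99.8]
tip [-1.7 98.7]
tab in near [-5.5 93.4] far [ -2.5 110.1] outer near [-8.  93.4]
blade L [-7.6 69.2] [-4.2 92.6] R [ 4.8 69.2] [ 0.7 91.2]
```

Call:
{"fn": "apply_moves", "kwargs": {
  "motion": [0.1,0,1,0,0,0,1,0,0.1,0,1,0,0,0,1,0,0,0,0,0]
}}

```text
t: 7.85
tool_pos: [0.4757, -0.2818, 0.1802]
tool_rot: [-0.4, 0.4, -0.583, 0.583]
force: [0.3, -0.0, -0.9]
opening: 0.274
```

```bash
python3 look.py w8
```

```text
7.85 [ 0.4757 -0.2818  0.1802] -21.16 F world [ 0.35 -0.01 -0.92] F tool [-0.12  0.92  0.32] T [-0.01  0.12  0.04]
```

View pics/w8z.png

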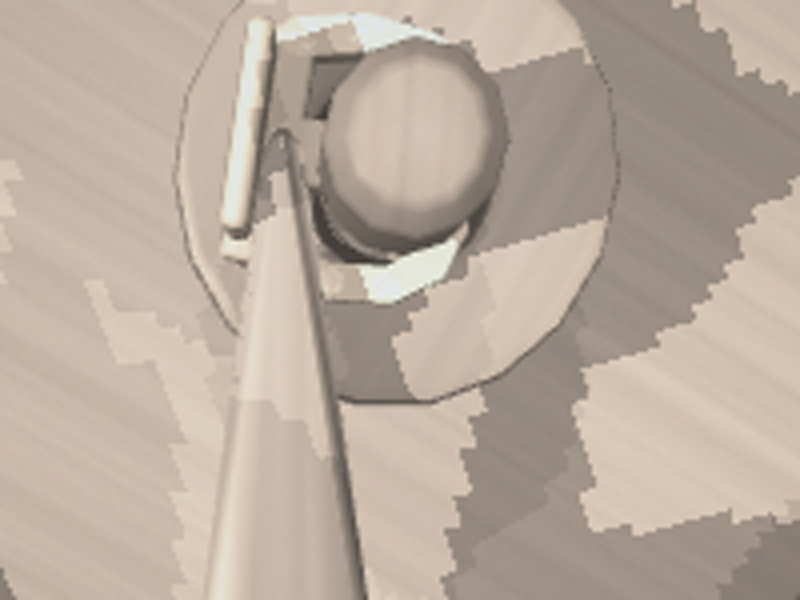

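Call:
{"fn": "apply_moves", "kwargs": {
  "motion": [-0.1,0,0.5,0,-0.1,0,0.5,0,-0.1,0,0.5,0,-0.1,0,0.5,0,-0.1,0,0.5,0,-0.1,0,0.5,0]
}}

```text
t: 8.4
tool_pos: [0.4784, -0.2824, 0.1802]
tool_rot: [-0.4, 0.4, -0.583, 0.583]
force: [-0.9, -0.8, -0.6]
opening: 0.27
```

```bash
python3 look.py w9
```

```text
8.4 [ 0.4784 -0.2824  0.1802] -21.19 F world [-0.92 -0.76 -0.59] F tool [ 1.04  0.59 -0.58] T [-0.18  0.25 -0.11]
```

View pics/w9z.png

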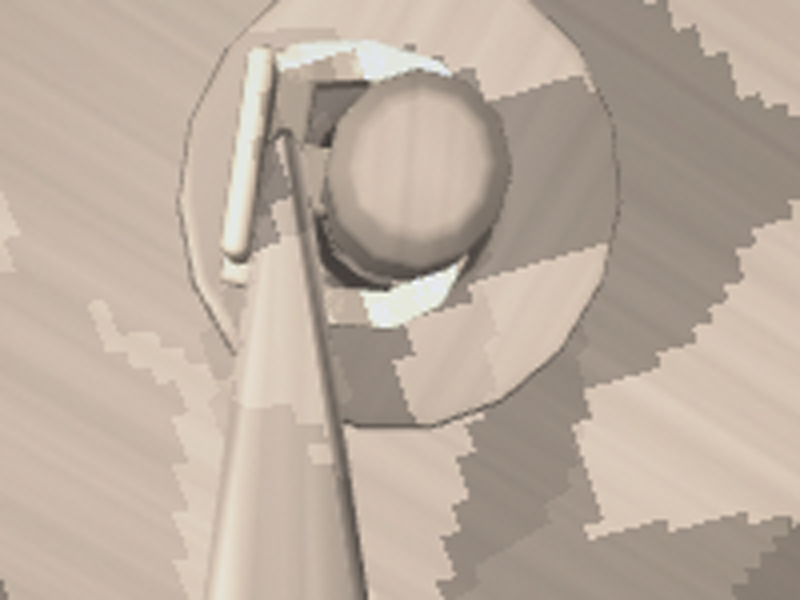

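Call:
{"fn": "apply_moves", "kwargs": {
  "motion": [-0.1,0,0.5,0,-0.1,0,0.5,0,-0.1,0,0.5,0,-0.1,0,0.5,0,-0.1,0,0.5,0,-0.1,0,0.5,0]
}}

```text
t: 8.95
tool_pos: [0.4812, -0.2831, 0.1801]
tool_rot: [-0.399, 0.4, -0.583, 0.583]
force: [-2.5, -2.1, -1.6]
opening: 0.268
```

```bash
python3 look.py w10
```

```text
8.95 [ 0.4812 -0.2831  0.1801] -21.21 F world [-2.49 -2.14 -1.56] F tool [ 2.89  1.57 -1.55] T [-0.48  0.63 -0.21]
```

View pics/w10z.png

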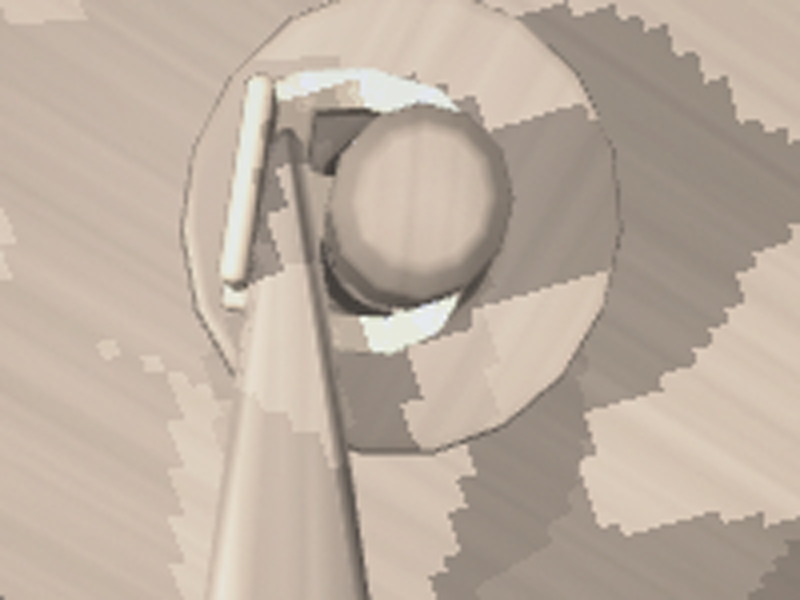

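Call:
{"fn": "apply_moves", "kwargs": {
  "motion": [-0.1,0,0.5,0,-0.1,0,0.5,0,-0.1,0,0.5,0,-0.1,0,0.5,0,-0.1,0,0.5,0,-0.1,0,0.5,0,-0.1,0,0.5,0,-0.1,0,0.5,0]
}}

```text
t: 9.67
tool_pos: [0.4851, -0.2841, 0.1802]
tool_rot: [-0.399, 0.4, -0.583, 0.584]
force: [-4.2, -4.5, -1.2]
opening: 0.268
```

```bash
python3 look.py w11
```

```text
9.6667 [ 0.4851 -0.2841  0.1802] -21.23 F world [-4.18 -4.45 -1.24] F tool [ 5.66  1.25 -2.29] T [-0.98  0.96 -0.48]
```

View pics/w11z.png

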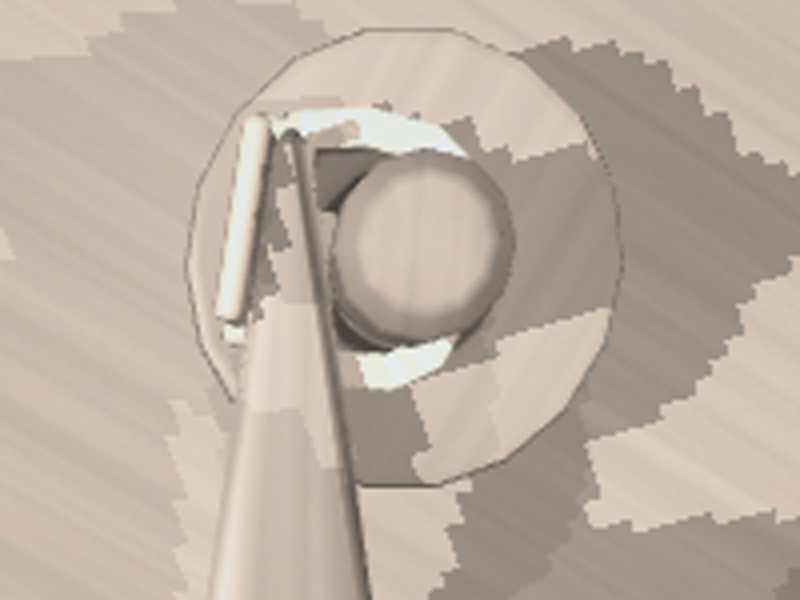

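Call:
{"fn": "apply_moves", "kwargs": {
  "motion": [-0.1,0,0.5,0,-0.2,0,0.5,0,-0.1,0,0.5,0,-0.1,0,0.5,0,-0.2,0,0.5,0,-0.1,0,0.5,0,-0.1,0,0.5,0,-0.2,0,0.5,0]
}}

```text
t: 10.38
tool_pos: [0.488, -0.285, 0.18]
tool_rot: [0.398, -0.4, 0.584, -0.584]
force: [-7.0, -5.0, -0.3]
opening: 0.268
```

```bash
python3 look.py w12
```

```text
10.3833 [ 0.488 -0.285  0.18 ] -21.3 F world [-6.99 -4.96 -0.3 ] F tool [ 7.16  0.32 -4.71] T [-1.19  1.59 -0.7 ]
```

View pics/w12z.png

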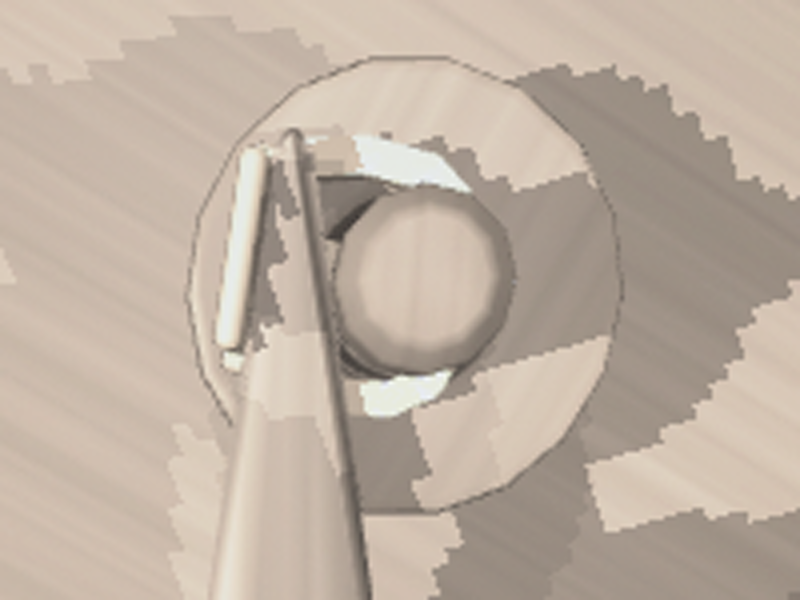

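Call:
{"fn": "apply_moves", "kwargs": {
  "motion": [-0.2,0,0.3,0,-0.2,0,0.3,0,-0.2,0,0.3,0,-0.2,0,0.3,0,-0.2,0,0.3,0,-0.2,0,0.3,0]
}}

```text
t: 10.93
tool_pos: [0.4896, -0.2851, 0.1799]
tool_rot: [0.398, -0.4, 0.584, -0.584]
force: [-7.7, -6.4, -0.3]
opening: 0.272
```

```bash
python3 look.py w13
```

```text
10.9333 [ 0.4896 -0.2851  0.1799] -21.35 F world [-7.72 -6.43 -0.34] F tool [ 8.8   0.37 -4.85] T [-1.49  1.79 -0.78]
```

View pics/w13z.png

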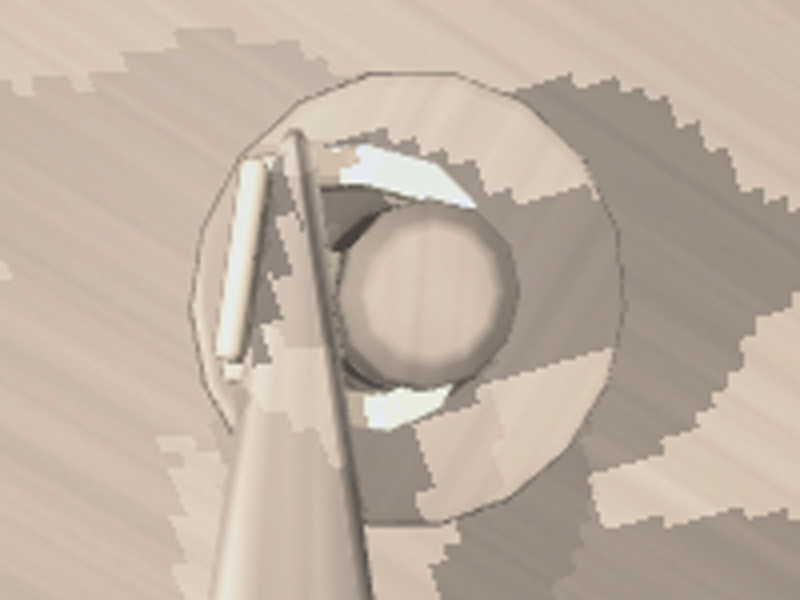

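```bash
cat > meas.py <<'E'
import sys
from h import *
a=list(map(float,sys.argv[1:])) # head x y, tab inner near x y, far x y, tip x y
o=observe();R,p=tool(o);C=cam('wrist',o)
def T(x,y,z): return (R.T@(onz(C,180+x/4,y/4,z)-p)*1000)[[0,2]]
h=T(a[0],a[1],.187);n=T(a[2],a[3],.175);f=T(a[4],a[5],.175);t=T(a[6],a[7],.171)
d=f-n;L=np.linalg.norm(d);d/=L;nn=np.array([-d[1],d[0]])
print('tab len',L,'ang',np.degrees(np.arctan2(d[0],d[1])),'v tab',(n-h)@nn,'u near/far',(n-h)@d,(f-h)@d,'tip u v',(t-h)@d,(t-h)@nn)
E
python3 meas.py 428 295 243 358 270 165 293 135; python3 meas.py 418 140 248 225 273 25 285 135
```

```text
tab len 18.787907817071957 ang 8.795686151545132 v tab 16.865268010656415 u near/far -8.152730389776725 10.635177427295236 tip u v 14.37074846733817 15.09462057901529
tab len 18.47803768095114 ang 8.05336589869561 v tab 14.9953765229256 u near/far -8.203055608487762 10.274982072463377 tip u v 1.2840524905108575 12.547340532803302
```

Call:
{"fn": "apply_moves", "kwargs": {
  "motion": [-0.2,0,0.2,0,-0.2,0,0.2,0,-0.2,0,0.2,0,-0.2,0,0.2,0,-0.2,0,0.2,0,-0.2,0,0.2,0,-0.2,0,0.2,0,-0.2,0,0.2,0]
}}

```text
t: 11.65
tool_pos: [0.4912, -0.285, 0.18]
tool_rot: [-0.397, 0.4, -0.584, 0.584]
force: [-7.5, -7.3, -1.1]
opening: 0.269
```

```bash
python3 look.py w14
```

```text
11.65 [ 0.4912 -0.285   0.18  ] -21.42 F world [-7.49 -7.32 -1.14] F tool [ 9.54  1.17 -4.29] T [-1.81  1.73 -0.84]
```

View pics/w14z.png

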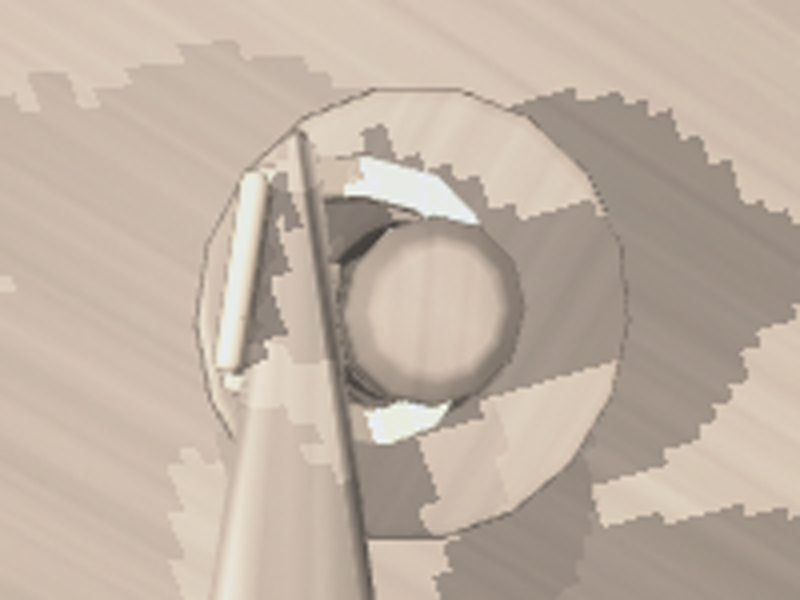

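```bash
python3 meas.py 434 310 243 371 270 178 297 135
```

```text
tab len 18.900699983518397 ang 8.774200726948365 v tab 17.508147080282107 u near/far -8.20553972331566 10.69516026020274 tip u v 15.694311340483432 15.50876892954909
```

Call:
{"fn": "apply_moves", "kwargs": {
  "motion": [-0.2,0,0.2,0,-0.2,0,0.2,0,-0.2,0,0.2,0,-0.2,0,0.2,0,-0.2,0,0.2,0,-0.2,0,0.2,0,-0.2,0,0.2,0,-0.2,0,0.2,0]
}}

```text
t: 12.37
tool_pos: [0.4933, -0.2847, 0.1802]
tool_rot: [-0.397, 0.4, -0.584, 0.585]
force: [-7.5, -8.0, -0.9]
opening: 0.269
```

```bash
python3 look.py w15
```

```text
12.3667 [ 0.4933 -0.2847  0.1802] -21.45 F world [-7.52 -7.97 -0.95] F tool [10.17  0.99 -4.08] T [-1.96  1.87 -0.88]
```

View pics/w15z.png

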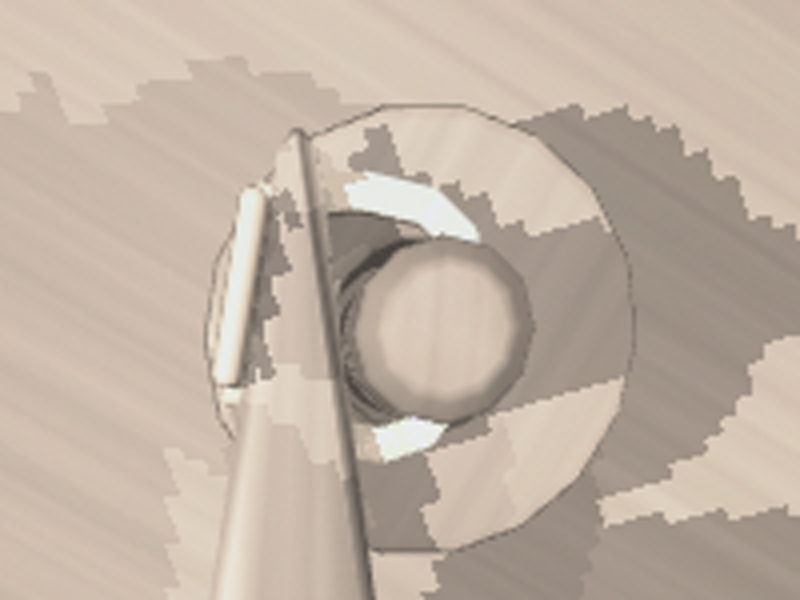

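Call:
{"fn": "apply_moves", "kwargs": {
  "motion": [-0.2,0,0.2,0,-0.2,0,0.2,0,-0.2,0,0.2,0,-0.2,0,0.2,0,-0.2,0,0.2,0,-0.2,0,0.2,0,-0.2,0,0.2,0,-0.2,0,0.2,0]
}}

```text
t: 13.08
tool_pos: [0.4962, -0.2829, 0.1802]
tool_rot: [-0.398, 0.399, -0.584, 0.584]
force: [-3.9, -5.0, -0.4]
opening: 0.27
```

```bash
python3 look.py w16
```

```text
13.0833 [ 0.4962 -0.2829  0.1802] -21.38 F world [-3.94 -4.98 -0.41] F tool [ 6.07  0.42 -1.85] T [-1.26  1.01 -0.56]
```

View pics/w16z.png

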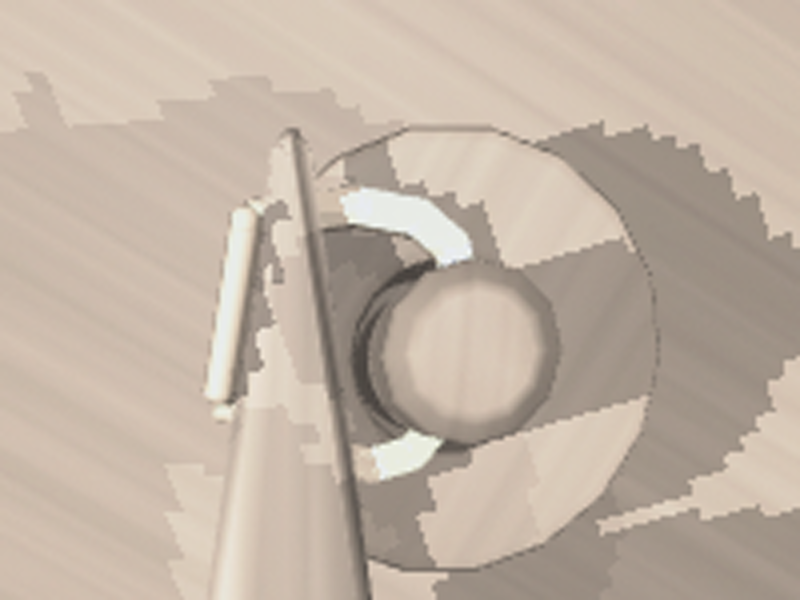

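Call:
{"fn": "apply_moves", "kwargs": {
  "motion": [-0.2,0,0.1,0,-0.2,0,0.1,0,-0.2,0,0.1,0,-0.2,0,0.1,0,-0.2,0,0.1,0,-0.2,0,0.1,0,-0.3,0,0.1,0,-0.3,0,0.1,0,-0.3,0,0.1,0,-0.3,0,0.1,0,-0.3,0,0.1,0,-0.3,0,0.1,0]
}}

```text
t: 14.13
tool_pos: [0.5001, -0.2783, 0.1801]
tool_rot: [0.4, -0.4, 0.583, -0.583]
force: [0.3, -0.3, -1.0]
opening: 0.264
```

```bash
python3 look.py w17
```

```text
14.1333 [ 0.5001 -0.2783  0.1801] -21.17 F world [ 0.25 -0.29 -1.04] F tool [0.18 1.04 0.34] T [ 0.    0.16 -0.03]
```

View pics/w17z.png

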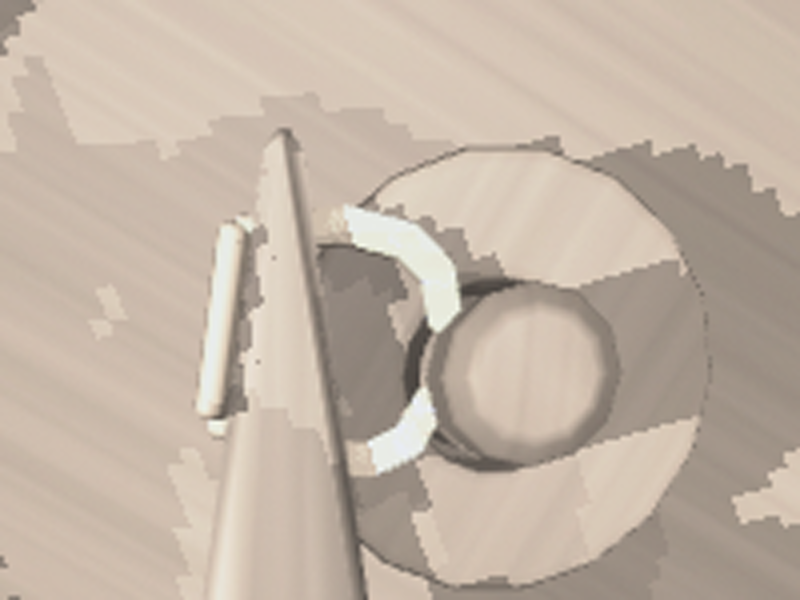

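```bash
python3 meas.py 528 370 223 412 245 228 283 135
```

```text
tab len 18.30538443048471 ang 7.751865472737628 v tab 29.080837593661354 u near/far -8.114722487344817 10.190661943139888 tip u v 19.985000828912327 26.51405327079586
```

Call:
{"fn": "apply_moves", "kwargs": {
  "motion": [-0.5,0,0.1,0,-0.5,0,0.1,0,-0.5,0,0.1,0,-0.5,0,0.1,0,-0.5,0,0.1,0,-0.5,0,0.1,0,-0.5,0,0.1,0,-0.5,0,0.1,0,-0.5,0,0.1,0,-0.5,0,0.1,0,-0.5,0,0.1,0,-0.5,0,0.1,0]
}}

```text
t: 15.18
tool_pos: [0.5035, -0.2731, 0.1801]
tool_rot: [-0.4, 0.4, -0.583, 0.583]
force: [0.2, 0.2, -1.7]
opening: 0.272
```

```bash
python3 look.py w18
```

```text
15.1833 [ 0.5035 -0.2731  0.1801] -21.16 F world [ 0.2   0.21 -1.67] F tool [-0.27  1.67  0.11] T [ 0.02  0.1  -0.01]
```

View pics/w18z.png

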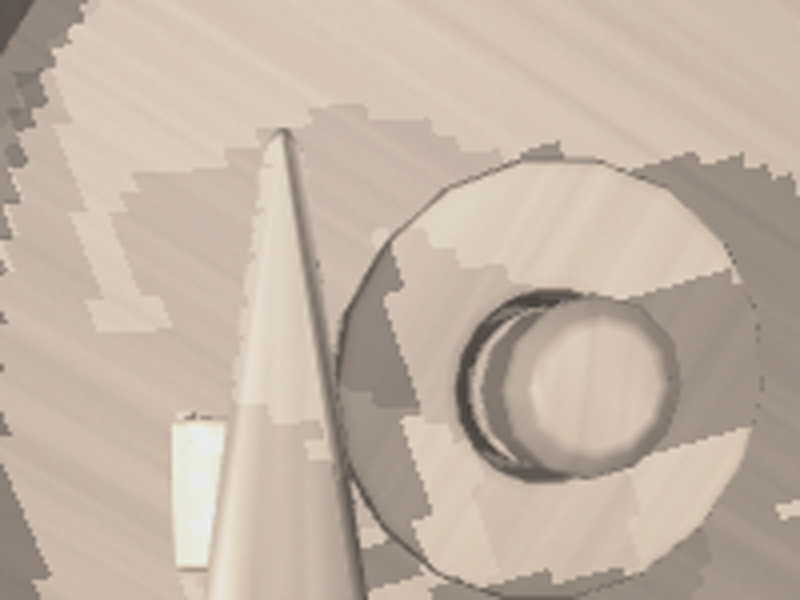

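Call:
{"fn": "apply_moves", "kwargs": {
  "motion": [0,-20,0,0,0,-25,0,0,0,-25,0,0,0,-20,0,0,0,0,0,0,0,0,0,0]
}}

```text
t: 15.73
tool_pos: [0.5039, -0.2733, 0.2708]
tool_rot: [-0.4, 0.399, -0.583, 0.584]
force: [0.7, -0.3, -1.9]
opening: 0.266
```

```bash
python3 - <<'E'
from h import *
o=observe();R,p=tool(o);print(o['t'],p,az(R)); im=snapshot('wrist');cv2.imwrite('pics/w19.png',im)
ct=cam('top')
for q in((122,222),(130,225),(77,225),(152,159),(20,285),(200,285),(190,155)): print(q,onz(ct,*q,0))
for y in (0.15,.17,.19): print(proj(ct,[0.5,y,0]))
plan([0.5156,0.023,0.10],-10.4,step=33,dec=0)
E
```

```text
15.7333 [ 0.50392039 -0.27328462  0.27078278] -21.158808544189263
(122, 222) [0.50739134 0.17812743 0.        ]
(130, 225) [0.49913216 0.15630307 0.        ]
(77, 225) [0.50026484 0.29928423 0.        ]
(152, 159) [0.67985395 0.10047675 0.        ]
(20, 285) [0.34271196 0.4438152  0.        ]
(200, 285) [ 0.33851552 -0.03389505  0.        ]
(190, 155) [ 0.69033347 -0.00406433  0.        ]
[132.34312367 224.65930548]
[124.93411335 224.7180853 ]
[117.52325106 224.77687981]
11 rows; tool x az -111.155357885116
[-25.0, 15.0, -9.0, np.float64(-0.98), -26.0, 16.0, -8.0, np.float64(-0.98), -26.0, 15.0, -8.0, np.float64(-0.98), -26.0, 16.0, -7.0, np.float64(-0.98), -26.0, 15.0, -7.0, np.float64(-0.98), -26.0, 16.0, -6.0, np.float64(-0.98), -26.0, 15.0, -6.0, np.float64(-0.98), -26.0, 15.0, -6.0, np.float64(-0.98), -27.0, 16.0, -5.0, np.float64(-0.98), -26.0, 15.0, -5.0, np.float64(-0.98), -27.0, 16.0, -4.0, np.float64(-0.98)]
end [515.5  23.   99.7] -10.4
```

View pics/w19.png

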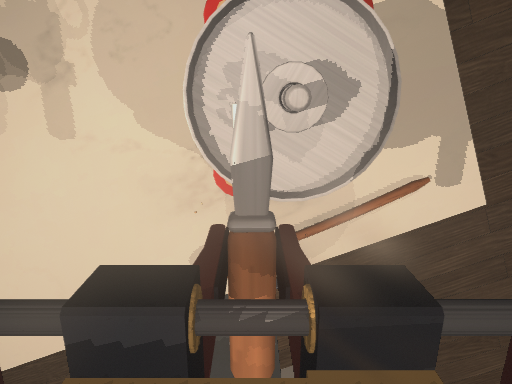

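Call:
{"fn": "apply_moves", "kwargs": {
  "motion": [-25,5,-9,-1,-26,10,-8,-1,-26,16,-8,-1,-26,18,-7,-1,-26,18,-7,-1,-26,18,-6,-1,-26,18,-6,-1,-26,18,-6,-1,-27,18,-5,-1,-26,16,-5,-1,-27,16,-4,-1,0,0,0,0]
}}

```text
t: 16.78
tool_pos: [0.5123, 0.0288, 0.0949]
tool_rot: [0.454, -0.458, 0.542, -0.538]
force: [-0.3, 0.6, -1.4]
opening: 0.271
```

```bash
python3 - <<'E'
from h import *
o=observe();R,p=tool(o);print(o['t'],p,az(R),o['force'])
im=snapshot('top');cv2.imwrite('pics/t2.png',im)
cv2.imwrite('pics/t2z.png',cv2.resize(im[140:260,240:390],None,fx=5,fy=5,interpolation=cv2.INTER_CUBIC))
E
```

```text
16.7833 [0.51233459 0.02878967 0.09485503] -9.674522151258838 [-0.27517521  0.55555786 -1.36600631]
```

View pics/t2z.png

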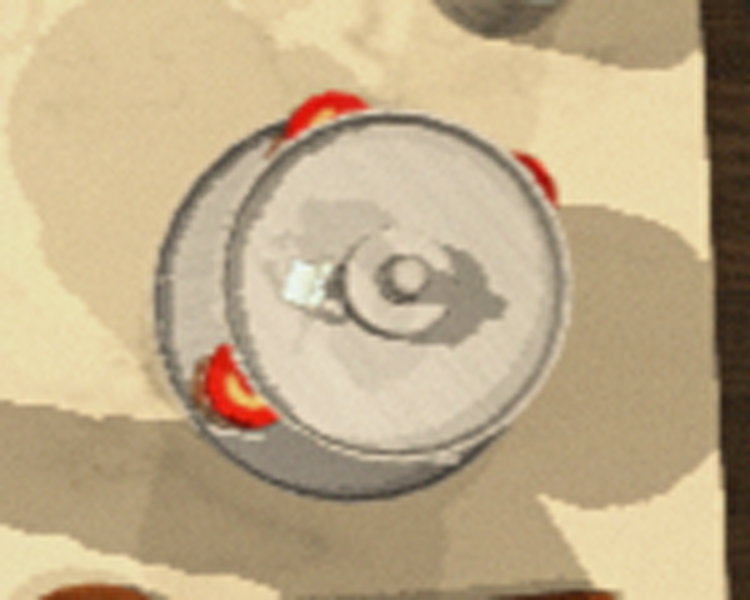

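Call:
{"fn": "apply_moves", "kwargs": {
  "motion": [0,25,0,0,0,25,0,0,0,15,0,0,0,4,0,0,0,2,0,0,0,1,0,0,0,0.5,0,0,0,0,0,0]
}}

```text
t: 17.5
tool_pos: [0.5158, 0.0226, 0.0275]
tool_rot: [-0.454, 0.453, -0.542, 0.543]
force: [0.5, 0.4, -0.9]
opening: 0.268
```

```bash
python3 look.py w20
```

```text
17.5 [0.5158 0.0226 0.0275] -10.19 F world [ 0.48  0.37 -0.94] F tool [-0.44  0.94  0.4 ] T [-0.06  0.12 -0.05]
```

Call:
{"fn": "apply_moves", "kwargs": {
  "motion": [0,2.5,0,0,0,2,0,0,0,1,0,0,0,0.5,0,0,0,0,0,0]
}}

```text
t: 17.97
tool_pos: [0.5153, 0.0229, 0.0211]
tool_rot: [0.454, -0.454, 0.543, -0.542]
force: [-2.0, 0.9, 6.7]
opening: 0.268
```

Call:
{"fn": "apply_moves", "kwargs": {
  "motion": [0,0,0,0,0,0,0,0,0,0,0,0,0,0,0,0,0,0,0,0,0,0,0,0],
  "gripper": 50
}}

```text
t: 18.47
tool_pos: [0.5152, 0.0227, 0.0206]
tool_rot: [0.454, -0.454, 0.542, -0.542]
force: [-0.4, -0.4, -0.6]
opening: 0.567
```

Call:
{"fn": "apply_moves", "kwargs": {
  "motion": [0,-10,0,0,0,-25,0,0,0,-40,0,0,0,-40,0,0,0,-40,0,0,0,-40,0,0,0,0,0,0,0,0,0,0],
  "gripper": 80
}}

```text
t: 19.13
tool_pos: [0.5165, 0.0229, 0.2183]
tool_rot: [-0.456, 0.452, -0.542, 0.543]
force: [-0.9, 0.4, -0.6]
opening: 0.907
```

```bash
python3 look.py w21; python3 - <<'E'
from h import *
H=np.array([.5615,-.3263]); 
# view pose: tool z az -90?, post at tool z=+50
for a in (-90,90):
    z=np.array([np.cos(np.radians(a)),np.sin(np.radians(a))]); q=H-0.045*z
    print(a); plan([*q,0.27],a,dec=0)
E
```

```text
19.1333 [0.5165 0.0229 0.2183] -10.17 F world [-0.9   0.39 -0.6 ] F tool [-0.23  0.6  -0.96] T [0.01 0.13 0.01]
-90
12 rows; tool x az -100.15454834711753
[24.0, -4.0, 8.0, np.float64(6.65), 23.0, -5.0, 11.0, np.float64(6.65), 22.0, -4.0, 14.0, np.float64(6.65), 20.0, -5.0, 16.0, np.float64(6.65), 18.0, -4.0, 18.0, np.float64(6.65), 16.0, -5.0, 21.0, np.float64(6.65), 13.0, -4.0, 21.0, np.float64(6.65), 11.0, -5.0, 24.0, np.float64(6.65), 8.0, -4.0, 24.0, np.float64(6.65), 5.0, -5.0, 25.0, np.float64(6.65), 2.0, -4.0, 26.0, np.float64(6.65), -1.0, -4.0, 25.0, np.float64(6.65)]
end [ 561.5 -280.8  269.6] -90.0
90
15 rows; tool x az -100.15454834711753
[25.0, -4.0, 8.0, np.float64(-6.68), 26.0, -3.0, 4.0, np.float64(-6.68), 27.0, -4.0, 2.0, np.float64(-6.68), 26.0, -3.0, -2.0, np.float64(-6.68), 26.0, -4.0, -4.0, np.float64(-6.68), 26.0, -3.0, -8.0, np.float64(-6.68), 24.0, -4.0, -10.0, np.float64(-6.68), 23.0, -3.0, -13.0, np.float64(-6.68), 21.0, -4.0, -16.0, np.float64(-6.68), 19.0, -4.0, -18.0, np.float64(-6.68), 17.0, -3.0, -21.0, np.float64(-6.68), 15.0, -4.0, -22.0, np.float64(-6.68)]
[12.0, -3.0, -23.0, np.float64(-6.68), 9.0, -4.0, -25.0, np.float64(-6.68), 6.0, -3.0, -26.0, np.float64(-6.68)]
end [ 561.5 -371.3  269.6] 90.0
```

View pics/w21.png

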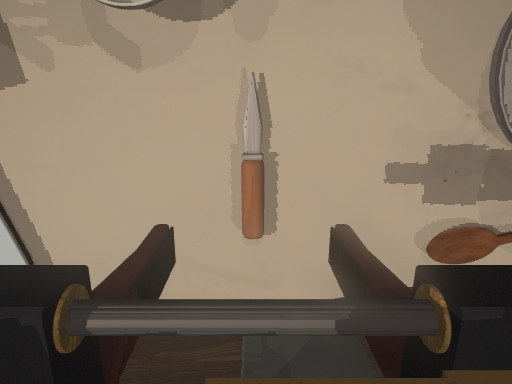

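Call:
{"fn": "apply_moves", "kwargs": {
  "motion": [25,-4,8,-6.7,26,-3,4,-6.7,27,-4,2,-6.7,26,-3,-2,-6.7,26,-4,-4,-6.7,26,-3,-8,-6.7,24,-4,-10,-6.7,23,-3,-13,-6.7,21,-4,-16,-6.7,19,-4,-18,-6.7,17,-3,-21,-6.7,15,-4,-22,-6.7]
}}

```text
t: 20.18
tool_pos: [0.5513, -0.2938, 0.2565]
tool_rot: [0.697, -0.697, 0.121, -0.118]
force: [0.7, 0.3, -0.3]
opening: 0.912
```

Call:
{"fn": "apply_moves", "kwargs": {
  "motion": [12,-3,-23,-6.7,9,-4,-25,-6.7,6,-3,-26,-6.7,0,0,0,0,0,0,0,0,0,0,0,0]
}}

```text
t: 20.68
tool_pos: [0.5617, -0.3705, 0.2668]
tool_rot: [0.708, -0.706, -0.001, 0.002]
force: [1.3, 0.7, -0.9]
opening: 0.909
```

```bash
python3 look.py w22
```

```text
20.6833 [ 0.5617 -0.3705  0.2668] 90.23 F world [ 1.29  0.75 -0.93] F tool [1.29 0.93 0.74] T [-0.06  0.1  -0.09]
```

View pics/w22.png

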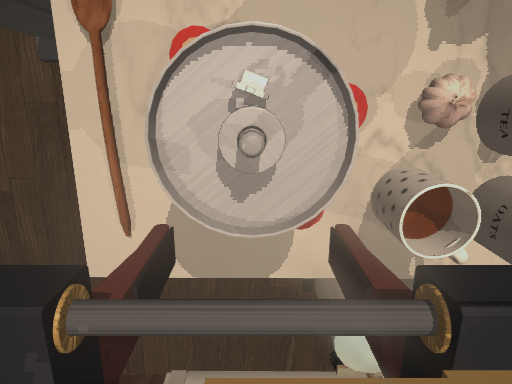

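```bash
python3 - <<'E'
from h import *
o=observe();R,p=tool(o);C=cam('wrist',o);print(p,az(R))
h=onz(C,251.5,142,.187);hb=onz(C,251.5,139.5,.160);print(h,hb)
for q in((148,128),(357,128),(252,24),(252,236)): print(onz(C,*q,.146))
plan([*((h+hb)/2)[:2],.24],90,n=3,dec=0)
E
```

```text
[ 0.56212609 -0.36983362  0.26711844] 90.31845452440376
[ 0.56258538 -0.3234651   0.187     ] [ 0.56255098 -0.32504539  0.16      ]
[ 0.48316003 -0.31837882  0.146     ]
[ 0.64328619 -0.31748927  0.146     ]
[ 0.56245357 -0.24515907  0.146     ]
[ 0.56338758 -0.40700251  0.146     ]
3 rows; tool x az 0.3184545244037622
[0.0, 9.0, 15.0, np.float64(0.11), 0.0, 9.0, 15.0, np.float64(0.11), 1.0, 9.0, 16.0, np.float64(0.11)]
end [ 563.  -323.8  240.1] 90.0
```

Call:
{"fn": "apply_moves", "kwargs": {
  "motion": [0,6,15,0,0,8,15,0,0,10,14,0,0,20,1,0,0,20,0,0,0,18,0,0,0,12,0,0,0,6,0,0,0,4,0,0,0,0,0,0,0,0,0,0]
}}

```text
t: 21.65
tool_pos: [0.5625, -0.3266, 0.1653]
tool_rot: [-0.707, 0.707, 0.002, -0.002]
force: [0.1, -0.1, 1.0]
opening: 0.91
```

```bash
python3 look.py w23
```

```text
21.65 [ 0.5625 -0.3266  0.1653] 90.33 F world [ 0.14 -0.12  0.99] F tool [ 0.14 -0.99 -0.12] T [-0.1   0.06 -0.03]
```

View pics/w23.png

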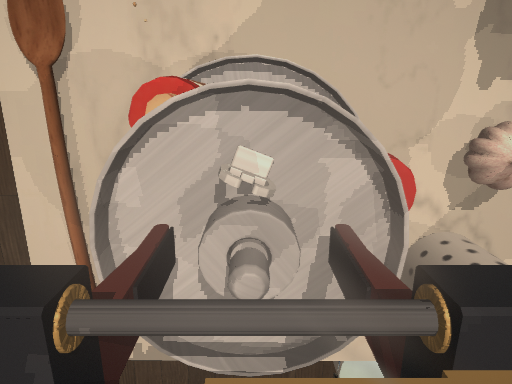

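Call:
{"fn": "apply_moves", "kwargs": {
  "motion": [0,4,1,0,0,3,0,0,0,1,0,0,0,0,0,0]
}}

```text
t: 22.03
tool_pos: [0.5619, -0.3254, 0.1564]
tool_rot: [0.707, -0.707, -0.002, 0.002]
force: [-0.3, -0.3, -1.0]
opening: 0.906
```

Call:
{"fn": "apply_moves", "kwargs": {
  "motion": [0,0,0,0,0,0,0,0,0,0,0,0,0,0,0,0,0,0,0,0,0,0,0,0],
  "gripper": 40,
  "force": 50
}}

```text
t: 22.53
tool_pos: [0.5618, -0.3256, 0.1567]
tool_rot: [0.707, -0.707, -0.002, 0.002]
force: [-1.7, 0.8, 1.4]
opening: 0.567
```

```bash
python3 look.py w24
```

```text
22.5333 [ 0.5618 -0.3256  0.1567] 90.32 F world [-1.66  0.79  1.38] F tool [-1.66 -1.38  0.8 ] T [-0.07  0.38 -0.02]
```

View pics/w24.png

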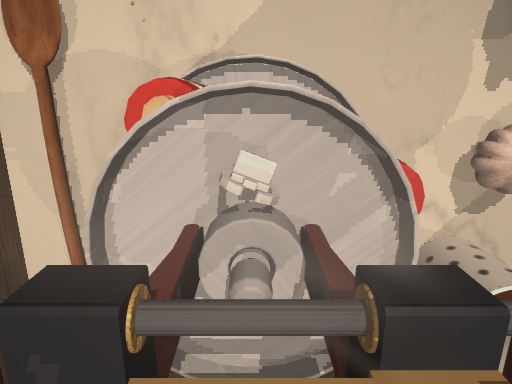

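Call:
{"fn": "apply_moves", "kwargs": {
  "motion": [0,-4,0,0,0,-8,0,0,0,-8,0,0,0,-10,0,0,0,-10,0,0,0,-10,0,0,0,-10,0,0,0,-10,0,0,0,-10,0,0,0,-10,0,0,0,0,0,0]
}}

```text
t: 23.5
tool_pos: [0.563, -0.3263, 0.2494]
tool_rot: [-0.707, 0.708, 0.003, -0.001]
force: [0.8, -0.9, -3.7]
opening: 0.569
```

```bash
python3 look.py w25; python3 - <<'E'
from h import *
cv2.imwrite('pics/s25.png',snapshot('side'))
E
```

```text
23.5 [ 0.563  -0.3263  0.2494] 90.32 F world [ 0.78 -0.88 -3.74] F tool [ 0.76  3.74 -0.88] T [-0.09  0.07  0.02]
```

View pics/s25.png

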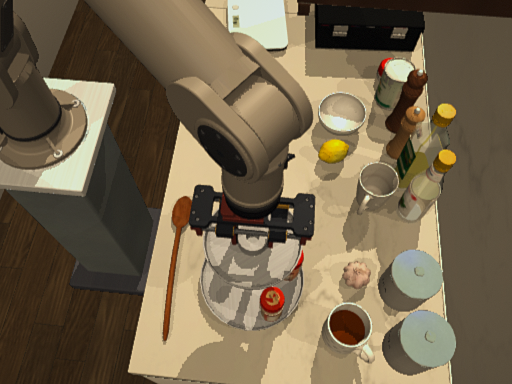

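View pics/w25.png

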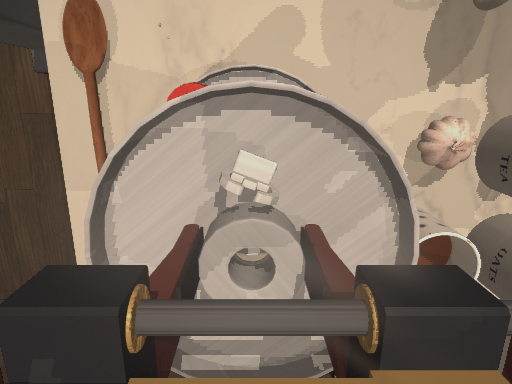

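Call:
{"fn": "apply_moves", "kwargs": {
  "motion": [-1,0,8,0,-2,0,15,0,-3,0,22,0,-4,0,28,0,-4,0,30,0,-4,0,30,0,-4,0,30,0,-4,0,30,0,-4,0,30,0,-4,0,30,0,-4,0,30,0,-4,0,30,0]
}}

```text
t: 24.6
tool_pos: [0.5167, -0.01, 0.2462]
tool_rot: [0.707, -0.707, -0.002, 0.003]
force: [0.9, 0.4, -4.5]
opening: 0.564
```

Call:
{"fn": "apply_moves", "kwargs": {
  "motion": [-4,0,30,0,-4,0,30,0,-4,0,30,0,-3,0,30,0,-3,0,26,0,-2,0,20,0,-1,0,12,0,0,0,5,0,0,0,0,0,0,0,0,0,0,0,0,0]
}}

```text
t: 25.52
tool_pos: [0.4963, 0.1684, 0.2465]
tool_rot: [-0.707, 0.707, 0.001, -0.001]
force: [1.0, 0.1, -4.4]
opening: 0.567
```

```bash
python3 look.py w26; python3 - <<'E'
from h import *
cv2.imwrite('pics/t26.png',snapshot('top'))
E
```

```text
25.5167 [0.4963 0.1684 0.2465] 90.2 F world [ 0.97  0.1  -4.4 ] F tool [0.98 4.4  0.1 ] T [-0.07  0.04  0.05]
```

View pics/w26.png

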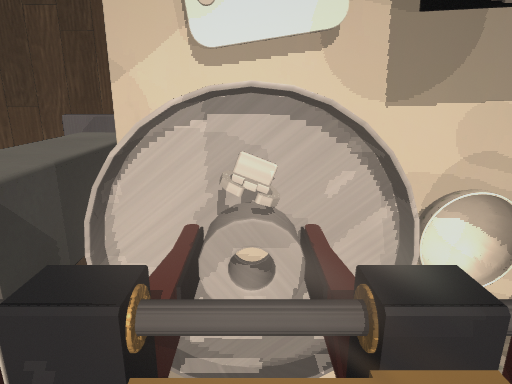

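View pics/t26.png

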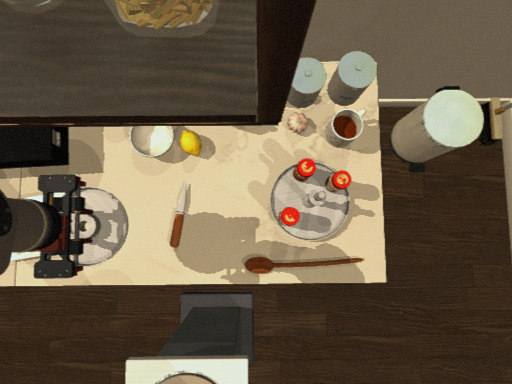

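Call:
{"fn": "apply_moves", "kwargs": {
  "motion": [0,10,0,0,0,25,0,0,0,30,0,0,0,30,0,0,0,30,0,0,0,30,0,0,0,20,0,0,0,14,0,0,0,10,0,0,0,5,0,0,0,2,0,0,0,0,0,0]
}}

```text
t: 26.62
tool_pos: [0.4965, 0.1701, 0.0407]
tool_rot: [0.707, -0.707, -0.002, 0.002]
force: [-0.2, 0.4, -4.3]
opening: 0.566
```

```bash
python3 look.py w27
```

```text
26.6167 [0.4965 0.1701 0.0407] 90.32 F world [-0.2   0.4  -4.34] F tool [-0.2   4.34  0.4 ] T [-0.14  0.07 -0.  ]
```

Call:
{"fn": "apply_moves", "kwargs": {
  "motion": [0,3,0,0,0,3,0,0,0,2,0,0,0,2,0,0,0,1,0,0,0,1,0,0,0,1,0,0,0,0,0,0,0,0,0,0]
}}

```text
t: 27.42
tool_pos: [0.4962, 0.1701, 0.0276]
tool_rot: [-0.707, 0.707, 0.002, -0.002]
force: [0.6, -0.1, -4.4]
opening: 0.563
```

Call:
{"fn": "apply_moves", "kwargs": {
  "motion": [0,0.5,0,0,0,0.5,0,0,0,0.5,0,0,0,0,0,0]
}}

```text
t: 27.75
tool_pos: [0.4963, 0.1702, 0.0266]
tool_rot: [0.707, -0.707, -0.002, 0.002]
force: [-0.9, -0.4, 2.5]
opening: 0.567
```

Call:
{"fn": "apply_moves", "kwargs": {
  "motion": [0,0,0,0,0,0,0,0,0,0,0,0,0,0,0,0,0,0,0,0,0,0,0,0],
  "gripper": 76
}}

```text
t: 28.25
tool_pos: [0.4963, 0.1702, 0.0261]
tool_rot: [0.707, -0.707, -0.002, 0.002]
force: [0.2, -0.1, 0.3]
opening: 0.863
```

Call:
{"fn": "apply_moves", "kwargs": {
  "motion": [0,-6,0,0,0,-15,0,0,0,-25,0,0,0,-40,0,0,0,-40,0,0,0,-40,0,0,0,-40,0,0,0,0,-20,0,0,0,-20,0,0,0,0,0,0,0,0,0]
}}

```text
t: 29.17
tool_pos: [0.4963, 0.1291, 0.2327]
tool_rot: [0.707, -0.707, -0.001, 0.001]
force: [-0.3, 0.3, 0.5]
opening: 0.863
```

```bash
python3 look.py w28; python3 - <<'E'
from h import *
cv2.imwrite('pics/t28.png',snapshot('top'));cv2.imwrite('pics/s28.png',snapshot('side'))
E
```

```text
29.1667 [0.4963 0.1291 0.2327] 90.2 F world [-0.34  0.35  0.49] F tool [-0.33 -0.49  0.35] T [-0.08  0.05 -0.03]
```

View pics/w28.png

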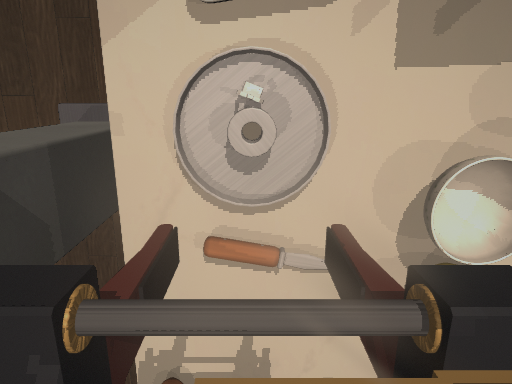

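View pics/s28.png

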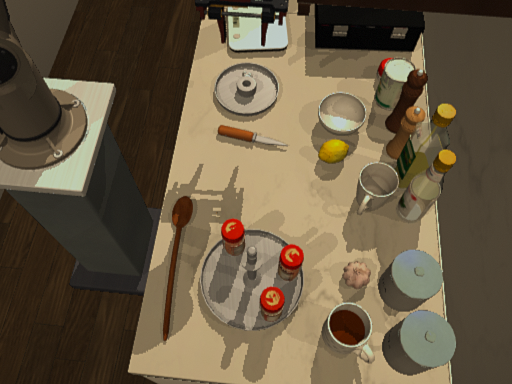

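```bash
python3 -c "
from cell import *
print(observe()['t']); print(job_done())"
```

```text
29.3167
the job is handed in; nothing more can be done
None
```

I freed the clip with the knife blade, laid the knife flat, and set the tray on the worktop with the clip in it. I handed the job in at 29.3 s of the 72 s allowed. `job_done()` reports no verdict, so I don't know the judged result.

- **Clip:** The blade went in between the post and the tab and wedged the clip sideways at about 3–6 mm/s. It came free and dropped off the hub onto the tray floor. Total force on the wrist peaked at about 11 N in the readings.
- **Blade on the post:** For part of the wedging the blade was probably also touching the post. From the forces I estimated about 3 N on the post and 10 N on the clip at that point. Neither contact was measured directly.
- **Knife:** It lies flat near where it started, with the fingers off it.
- **Tray:** I lifted it straight up by its hub and set it down beside the knife. The wrist force changed from −4.4 N to +2.5 N at touchdown, so it was resting before I let go.

The last pictures show the tray flat with the clip near its hub, the knife flat, and all three jars standing on the carousel. The gripper is clear of everything. The clip looks as if it is leaning against the hub rather than lying flat. I judged its height and distance from the pictures only, and no check disagreed.

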